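# Set a toothed pulley on the flat of a shaker's drive shaft and hold it for the screw

### The arm

A 6-joint arm with a two-finger parallel gripper is mounted at the origin on the work surface. World frame = base frame: x ahead of the robot, y to its left, z up, the work surface at z = 0. Lengths are in m, angles in rad, forces in N, time in s.
With the tool pointing down it reaches from about 0.3 to 0.825 m from the base axis. Payload 5.4 kg.
Tool frame: the origin (TCP) lies at the very end of the fingers, on their centre line; the grasp point (between the pads) lies tcp_to_grasp behind it (tcp_to_grasp is the distance from the TCP to the grasp point, in m); z points along the fingers, y is the line along which they close (so a half turn about z gives the same grasp; the last joint's range is limited). The gripper opens to 92 mm and grips with 3 to 60 N. Pads are 20 mm wide; open, the fingers measure 128 mm over their backs; the gripper's body (75 mm by 189 mm) begins 69 mm behind the grasp point.
Start: joints at [0.902, 0.158, 1.597, -0, 1.386, -0.21], TCP at [0.255, 0.516, 0.175] pointing down, gripper open.
Joint ranges: [-2.91, 2.91], [-0.94, 2.29], [0.18, 2.7], [-1.29, 4.43], [0.17, 2.64], [-3, 3]. Speed limits (rad/s): [2.57, 2.57, 3.14, 3.14, 3.14, 3.14].

### API

Orientations are given as a unit quaternion [w, x, y, z].
In Python, from cell import get_state, get_image, hand_in, tcp_to_grasp gives the robot as it stands.
- The arm moves only by the shell command python3 -m creep 'ROWS' [FORCE]. ROWS is JSON, a list of rows, each an object with "delta_rot": the turn, a rotation vector about the tool's x, y, z in rad, a list of three; "linear": the shift along the tool's x, y, z in m, a list of three; "jaw": the finger opening in m, from 0 to 0.0919. In form: [{"delta_rot": [ax, ay, az], "linear": [tx, ty, tz], "jaw": jaw}, ...]. A call has 1 to 12 rows; each row is the pose to reach, as a shift and turn from the pose commanded when the call began, along the tool's axes at that moment; what a row does not reach only later rows make up. A row lasts 1/10 s, in which the tool goes at most 50 mm and 8.59 degrees, less where a joint would pass 70% of its speed; a pose out of reach is approached as far as the arm can. A call with a gripper value outside its range is refused whole. The fingers move at their own pace and stop on an object; FORCE is the grip in N (left out, the last holds). Time passes only in rows, so rows that repeat a pose let the fingers close. It gives the time, the measured TCP pose, the force, the opening and the grip force at its end, in the units of the state.
- get_state(): the state, without advancing time (a new reading comes with each control period).
- get_image(name): name is "scene" or "side" or "wrist"; returns a dict with "image" (480x640x3 uint8, red, green, blue), "fov_y" (degrees; the focal length in pixels is half the picture's height over the tangent of half this angle, whatever the lens; pixels are square), "cx", "cy" (the principal point, pixels), "k1" (the pictures are not rectified: a ray, as slopes to the right and down, at radius r is drawn at 1 + k1 r^2 times it, then the intrinsics apply), "rvec" (rotation vector, rad) and "tvec" (3), from world to camera coordinates, as OpenCV has them. Camera axes: x right, y down, z forward; pixel columns grow to the right and rows downward; lengths in m; the calibration is good to about 2 mm. A picture is of the moment at which its call begins. There is no depth.
- hand_in(): hands the job in; it is judged then, once.
The state is a dict: "time": time; "q": joint angles; "joint_velocities": joint speeds; "joint_torque": joint torques, N m; "eef_pos": TCP position; "eef_rot": TCP orientation; "wrist_force": force on the tool from outside, world axes, zero at the start; "ft_torque": the same for the moment, N m; "gripper_width": finger opening in m; "grasp_force": force on a finger pad.
Only numpy, scipy, OpenCV 4.12 (cv2) and the standard library are available. Lean on these libraries where they do the work, as an engineer would, in place of code of your own. Each camera call takes 0.05 s, during which the arm holds its last target. There are 200 camera calls.

### The job

The bench shaker stands with its platform and belt off: feel for the milled flat on its upright drive shaft with the fingers and, pinching the shaft across that flat, turn it until the flat faces the key notch in the casing wall. Then take the toothed pulley with the hub and slide it down over the shaft, hub up, with its set screw over the flat, until its teeth are level with those of the motor's small pulley. Finish while holding it there, upright and clear of the bearing, ready for the screw to be tightened, and leave all the other things on the bench where they are.

Things in the scene. Friction and masses are not known exactly. Their poses are not given: they have to be found in the camera images.
- shaker: Bench shaker, platform and belt off, fixed: open cream casing 260 (x) by 320 (y) mm, walls 4 mm thick, tops 90 mm above the bench. Origin on the bench on the axis of the drive shaft, which stands in its middle; z up, x towards the wall with the key notch. The bearing boss round the shaft is 48 mm across, its top at 40 mm. Within 75 mm of the shaft's axis nothing else is higher than 50 mm.
- key_notch (a point): Middle of the key notch: a gap 40 mm wide in the casing's +x wall, open at the top, its bottom 56 mm above the bench. The point is 128 mm from the shaft's axis, 80 mm above the bench, the height of the set screw when the pulley is in place. Its axes are the shaker's.
- shaft_top (a point): Centre of the drive shaft's top end, 112 mm above the bench; its axes are the shaker's and do not turn with the shaft. The steel shaft is 16 mm thick, free from 40 to 112 mm; its top 5 mm taper to 10 mm. A milled flat 3.5 mm deep runs along all of its free length: 12.5 mm across the flat, 16 mm elsewhere. It turns without end, drags about 0.08 N m and stays where left.
- shaft_flat: The milled flat, turning with the shaft: 13 mm wide, 66 mm long. Origin in the middle of the flat, 4.5 mm from the shaft's axis, 73 mm above the bench; x points level out of the flat, z up. It starts turned 0.5 to 1.5 rad anticlockwise (from above) from the notch's direction. When pinched across the flat, the middle between the pads lies 1.75 mm from the axis, on the side away from the flat.
- motor_teeth (a point): Middle of the toothed band of the motor's own small pulley (33 mm in diameter, 16 mm high, fixed, 101 mm from the drive shaft), 62 mm above the bench. Its axes are the shaker's.
- pulley: Loose aluminium pulley, about 120 g, lying hub up: toothed, flanged band 64 mm across from 0 to 16 mm, plain hub 34 mm across from 16 to 36 mm, bore 19 mm right through. Origin on its axis at the underside, z up, x towards the set screw (5 mm thick, along x, 26 mm up), whose point stands 4 mm into the bore: it goes down the shaft only with the screw over the flat (within about 0.35 rad).
- pulley_teeth (a point): Middle of the pulley's toothed band, on its axis 8 mm above its underside.
- screw_head (a point): Outer end of the pulley's set screw, standing 4 mm out of the hub: 21 mm from the axis along the pulley's x, 26 mm above the underside. Grip the hub across, from the pulley's +y and -y.
- crank: Eccentric crank disc of dark steel, 60 mm in diameter, 14 mm thick, with an upright pin 12 mm thick near its rim, top at 38 mm. Not needed; leave it.
- idler: Spare idler pulley without hub, toothed, 46 mm in diameter, 16 mm high. Not needed; leave it.
- hex_key: L-shaped hex key lying on the bench, 96 by 31 mm, 6 mm thick. Leave it.
- screwdriver: Screwdriver with black handle lying on the bench. Leave it.
- screw_dish: Steel screw dish, 90 mm across, 25 mm high. Leave it.
- oil_bottle: Small amber oil bottle, 48 mm across, 110 mm high, standing. Leave it.
- beaker: Glass beaker, 70 mm across, 85 mm high, standing. Leave it.
Not all that is in view belongs to the job. Leave any purple or turquoise look-alike of the pulley alone.

How it is judged:
On the way, in this order (a step that is already met when the one before it is completed fails the run):
1. a finger pad lies on the shaft's flat and the flat, so pinched, faces the key notch (within 0.2 rad) (angle between the x axis of shaft_flat and the x axis of shaker, either way round below 0.2 rad and x of key_notch in the frame of shaft_flat above 0.05 m and contact force between the fingers and shaft_flat above 1 N), for 0.2 s.
2. the pulley is gripped and lifted to the height of the shaft's top (contact force between the fingers and pulley above 1 N and z of pulley in the frame of shaft_top above -0.01 m), for 0.1 s.
At the end, for the whole second after the job is handed in: Fingers hold the pulley (over 2 N), still and upright (0.1 rad), on the shaft axis (4 mm), its teeth level with the motor pulley's (4 mm), so clear of the bearing; screw over the flat (0.25 rad), flat facing the notch (0.2 rad), other things within 30 mm of their start (angle between the x axis of shaft_flat and the x axis of shaker, either way round below 0.2 rad and x of key_notch in the frame of shaft_flat above 0.05 m and angle between the x axis of pulley and the x axis of shaft_flat, either way round below 0.25 rad and x of screw_head in the frame of shaft_flat above 0.005 m and horizontal distance between pulley and shaft_top below 0.004 m and angle between pulley's own z axis and vertical below 0.1 rad and z of pulley_teeth in the frame of motor_teeth between -0.004 and 0.004 m and contact force between the fingers and pulley above 2 N and linear speed of pulley below 0.02 m/s and not (distance of crank from where it was at the start of the episode above 0.03 m) and not (distance of idler from where it was at the start of the episode above 0.03 m) and not (distance of hex_key from where it was at the start of the episode above 0.03 m) and not (distance of screwdriver from where it was at the start of the episode above 0.03 m) and not (distance of screw_dish from where it was at the start of the episode above 0.03 m) and not (distance of oil_bottle from where it was at the start of the episode above 0.03 m) and not (distance of beaker from where it was at the start of the episode above 0.03 m)); the arm keeps its last pose, push and grip.
It fails at once if another thing on the bench is shifted more than 30 mm or tipped over (distance of any of crank, idler, hex_key, screwdriver, screw_dish, oil_bottle, beaker from where it was at the start of the episode above 0.03 m or angle between any of oil_bottle, beaker's own z axis and vertical above 0.5 rad).
It also fails if it takes over 58 s, if anything falls off the work surface, if the arm or the gripper's body presses on something with over 40 N, if the wrist force passes 120 N, or if a joint passes its speed limit or range.

## Working session

There is one attempt and no reset: what is moved stays moved. The work goes in short steps, Python scripts to look and compute and a shell command to move; the robot and the scene stay as the last step left them, time stands still between calls to the robot, and variables do not carry over. Pictures are saved under pics/ and viewed, at most 10 in all, crops included, and the job is handed in when it is done.

```bash
ls; mkdir -p pics; python3 - <<'E'
from cell import *
import cv2,numpy as np
s=get_state();print(s, tcp_to_grasp)
for n in ("scene","side","wrist"):
    d=get_image(n);cv2.imwrite(f"pics/{n}0.png",d["image"][:,:,::-1]);d.pop("image");print(n,d)
E
```

```text
pics
{'time': 0.0, 'q': array([ 9.01910474e-01,  1.59085213e-01,  1.59822904e+00, -1.08376920e-06,
        1.38620728e+00, -2.10114069e-01]), 'joint_velocities': array([-0.00144887,  0.00056692,  0.00179514, -0.00124343, -0.00021629,
        0.00065777]), 'joint_torque': array([-8.19910674e-04, -3.85566509e+01, -3.22105193e+01,  7.00403634e-02,
        3.77513515e-02, -1.35608921e-04]), 'eef_pos': array([0.25421454, 0.51496194, 0.17410029]), 'eef_rot': array([-4.09874964e-04,  2.27379341e-01,  9.73805784e-01, -8.73011136e-04]), 'wrist_force': array([-0.35073032,  0.58000761, -0.41914747]), 'ft_torque': array([ 0.05377248, -0.01141935,  0.07790908]), 'grasp_force': 0.0, 'gripper_width': 0.09238524720164144} 0.0187
scene {'fov_y': 49.51812973305077, 'cx': 326.272266779028, 'cy': 238.28453545642077, 'k1': -0.14741208205131365, 'rvec': array([ 1.75841307,  2.13359204, -0.57742434]), 'tvec': array([ 0.09599506, -0.42185746,  1.4980151 ])}
side {'fov_y': 46.17539010079304, 'cx': 320.0883700324219, 'cy': 242.21903753672134, 'k1': -0.07398945387629131, 'rvec': array([ 1.9460757 , -0.80282819,  0.47766902]), 'tvec': array([-0.38829848,  0.26859416,  1.20417949])}
wrist {'fov_y': 67.03094457585645, 'cx': 319.56376541332855, 'cy': 239.90649159183207, 'k1': -0.00997389225046884, 'rvec': array([-2.48289701, -1.54306306, -0.19123196]), 'tvec': array([-0.57323881, -0.02748175,  0.38987224])}
```

View pics/scene0.png

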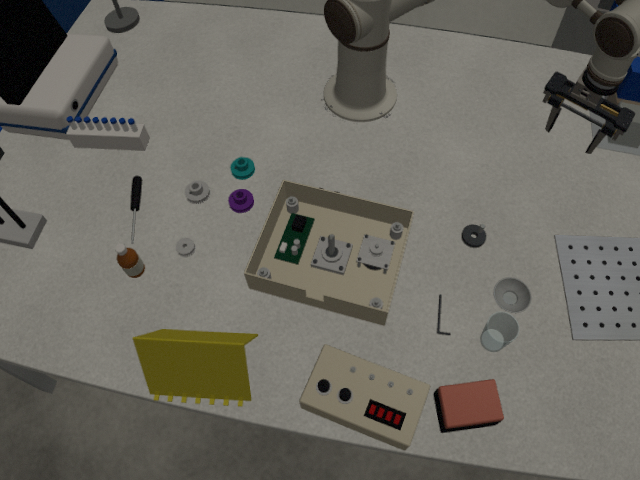

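View pics/side0.png

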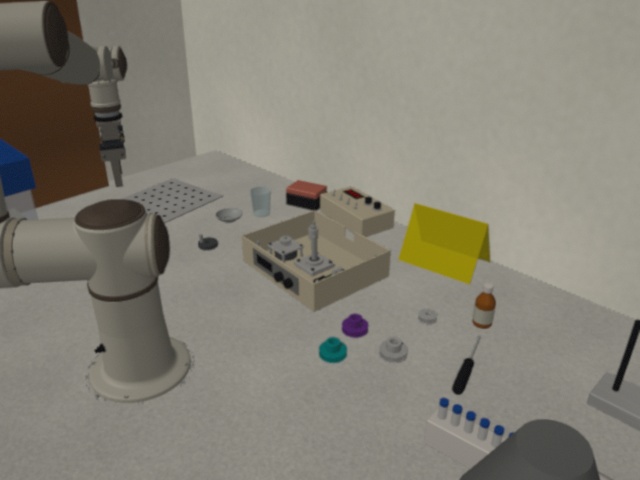

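Scene: casing centred about (331,250), shaft top near (331,236), notch in the far wall at (315,295), the grey hubbed pulley at (197,190), look-alikes at (241,200) and (242,167). Side: shaft top near (313,224), pulley at (393,348).

```bash
cat > h.py <<'E'
import cv2,numpy as np
from cell import *
from scipy.spatial.transform import Rotation as R
def KD(d):
    f=d["image"].shape[0]/2/np.tan(np.radians(d["fov_y"]/2))
    return np.array([[f,0,d["cx"]],[0,f,d["cy"]],[0,0,1.]]),np.array([d["k1"],0,0,0,0.])
def ray(d,p):
    K,D=KD(d);u=cv2.undistortPoints(np.array([[p]],float),K,D)[0,0]
    Rm=cv2.Rodrigues(d["rvec"])[0];v=Rm.T@np.array([*u,1]);return -Rm.T@d["tvec"],v/np.linalg.norm(v)
def plane(d,p,z):
    o,v=ray(d,p);return o+v*(z-o[2])/v[2]
def tri(*dp):
    A=np.zeros((3,3));b=np.zeros(3);rs=[ray(d,p) for d,p in dp]
    for o,v in rs:
        M=np.eye(3)-np.outer(v,v);A+=M;b+=M@o
    X=np.linalg.solve(A,b);return X,max(np.linalg.norm((np.eye(3)-np.outer(v,v))@(X-o)) for o,v in rs)
def proj(d,X):
    K,D=KD(d);return cv2.projectPoints(np.atleast_2d(np.array(X,float)),d["rvec"],d["tvec"],K,D)[0][:,0]
def crop(img,x0,y0,x1,y1,s,name):
    c=cv2.resize(img[y0:y1,x0:x1,::-1],None,fx=s,fy=s,interpolation=cv2.INTER_CUBIC);cv2.imwrite("pics/"+name+".png",c);return c
E
python3 - <<'E'
from h import *
a=get_image("scene");b=get_image("side")
print("shaft",tri((a,(331,236)),(b,(313.5,224))))
print("hubtop",tri((a,(197,184)),(b,(394,341))))
for p in [(284,184),(412,208),(386,319),(247,276)]: print(plane(a,p,.09))
print("notch",plane(a,(315,292),.056))
A=crop(a["image"],240,180,420,325,2.2,"a");B=crop(b["image"],240,210,410,365,2.35,"b")
C=crop(a["image"],175,150,260,255,2.2,"c");
W=np.zeros((600,800,3),np.uint8);W[:A.shape[0],:A.shape[1]]=A;W[:B.shape[0],400:400+B.shape[1]]=B[:,:400];W[365:365+C.shape[0],:C.shape[1]]=C
cv2.imwrite("pics/m1.png",W)
E
```

```text
shaft (array([0.55817361, 0.02892674, 0.1343092 ]), np.float64(0.00483798694785518))
hubtop (array([ 0.42142802, -0.35127953,  0.03366037]), np.float64(0.0038843555662569393))
[ 0.41794696 -0.11605531  0.09      ]
[0.42881912 0.18937042 0.09      ]
[0.70813126 0.16820575 0.09      ]
[ 0.66766278 -0.13782632  0.09      ]
notch [0.66183215 0.00899561 0.056     ]
```

View pics/m1.png

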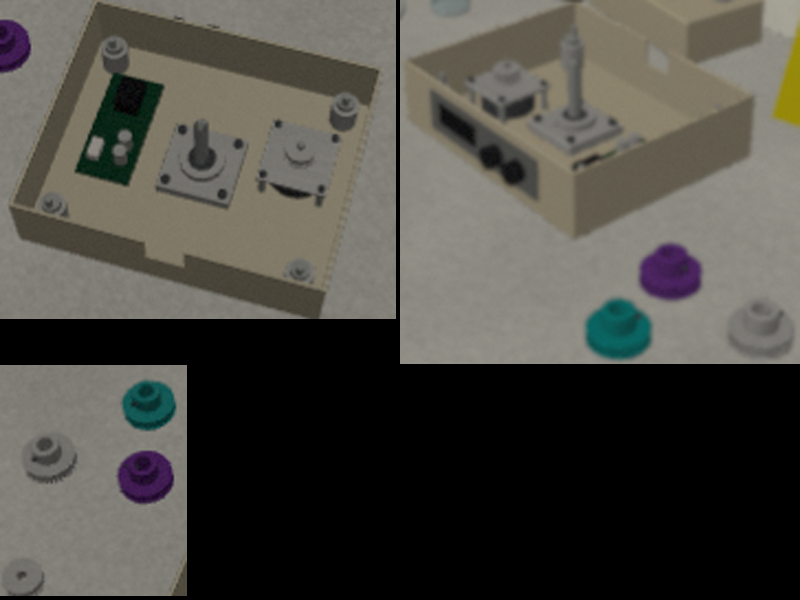

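Shaft near (0.556, 0.026), casing yaw about -0.08 (the rough side-view pixel disagrees by ~20 mm in height, so it needs a closer look). Now I find how the wrist camera sits, to choose a viewpoint.

```bash
cat >> h.py <<'E'
def state():
    s=get_state();q=s["eef_rot"];return s,s["eef_pos"],R.from_quat([q[1],q[2],q[3],q[0]])
def todelta(P,psi=None,w=None):
    s,p,r=state();l=r.inv().apply(np.array(P)-p)
    x=r.as_matrix()[:,0];c=np.arctan2(x[1],x[0])
    rv=np.zeros(3)
    if psi is not None: rv=(r.inv()*R.from_euler("z",psi)*R.from_euler("x",np.pi)).as_rotvec()
    print("linear",l.round(4),"rot",rv.round(4),"psi now",c.round(4),"time",s["time"])
E
python3 - <<'E'
from h import *
s,p,r=state();d=get_image("wrist");Rm=cv2.Rodrigues(d["rvec"])[0]
c=-Rm.T@d["tvec"];print("cam in tool",r.inv().apply(c-p),"axes",r.inv().apply(Rm).round(3))
todelta([.53,-.03,.25],2.4)
todelta([.40,-.33,.25],2.4)
E
```

```text
cam in tool [ 0.06935128 -0.00092759 -0.20954675] axes [[-0.     1.    -0.   ]
 [-0.969 -0.    -0.247]
 [-0.247  0.     0.969]]
linear [-0.4885 -0.367  -0.0751] rot [-6.000e-04 -1.000e-04  2.828e-01] psi now 2.6828 time 0.3
linear [-0.5048 -0.6935 -0.0749] rot [-6.000e-04 -1.000e-04  2.828e-01] psi now 2.6828 time 0.3
```

```bash
python3 -m creep '[{"delta_rot":[0,0,0.02],"linear":[-0.0195,-0.0122,-0.0015],"jaw":0.09},{"delta_rot":[0,0,0.05],"linear":[-0.0585,-0.0366,-0.004],"jaw":0.09},{"delta_rot":[0,0,0.1],"linear":[-0.0975,-0.061,-0.007],"jaw":0.09},{"delta_rot":[0,0,0.14],"linear":[-0.1365,-0.0854,-0.01],"jaw":0.09},{"delta_rot":[0,0,0.18],"linear":[-0.1755,-0.11,-0.013],"jaw":0.09},{"delta_rot":[0,0,0.21],"linear":[-0.2145,-0.134,-0.016],"jaw":0.09},{"delta_rot":[0,0,0.24],"linear":[-0.2535,-0.1586,-0.019],"jaw":0.09},{"delta_rot":[0,0,0.26],"linear":[-0.2925,-0.183,-0.022],"jaw":0.09},{"delta_rot":[0,0,0.28],"linear":[-0.3315,-0.2075,-0.025],"jaw":0.09},{"delta_rot":[0,0,0.28],"linear":[-0.365,-0.229,-0.028],"jaw":0.09},{"delta_rot":[0,0,0.28],"linear":[-0.39,-0.244,-0.03],"jaw":0.09},{"delta_rot":[0,0,0.28],"linear":[-0.39,-0.244,-0.03],"jaw":0.09}]' && python3 - <<'E'
from h import *
import pickle
s,p,r=state();d=get_image("wrist");pickle.dump(d,open("w1.pkl","wb"));cv2.imwrite("pics/w1.png",d["image"][:,:,::-1])
todelta([.556,.026,.21],2.4)
E
```

```text
time: 1.5
eef_pos: [0.4979, 0.1211, 0.2053]
eef_rot: [0.001, 0.363, 0.932, -0.0]
wrist_force: [0.2, 0.8, -0.6]
gripper_width: 0.0897
grasp_force: 0.0
linear [-0.1091 -0.0314 -0.0049] rot [ 0.0001 -0.0002 -0.0002] psi now 2.3998 time 1.55
```

```bash
python3 -m creep '[{"delta_rot":[0,0,0],"linear":[-0.036,-0.01,-0.002],"jaw":0.09},{"delta_rot":[0,0,0],"linear":[-0.075,-0.02,-0.004],"jaw":0.09},{"delta_rot":[0,0,0],"linear":[-0.1,-0.028,-0.005],"jaw":0.09},{"delta_rot":[0,0,0],"linear":[-0.109,-0.0314,-0.005],"jaw":0.09},{"delta_rot":[0,0,0],"linear":[-0.109,-0.0314,-0.005],"jaw":0.09},{"delta_rot":[0,0,0],"linear":[-0.109,-0.0314,-0.005],"jaw":0.09}]' && python3 - <<'E'
from h import *
import pickle
d=get_image("wrist");pickle.dump(d,open("w2.pkl","wb"))
a=cv2.resize(pickle.load(open("w1.pkl","rb"))["image"],(400,300));
W=np.zeros((600,800,3),np.uint8);W[:300,:400]=a[:,:,::-1];W[:300,400:]=cv2.resize(d["image"],(400,300))[:,:,::-1]
q=proj(d,[.556,.026,.10])[0].astype(int);print(q)
W[300:,200:600]=cv2.resize(d["image"][max(q[1]-75,0):q[1]+75,q[0]-100:q[0]+100,::-1],(400,300),interpolation=cv2.INTER_CUBIC)
cv2.imwrite("pics/m2.png",W)
E
```

```text
time: 2.15
eef_pos: [0.5549, 0.029, 0.2099]
eef_rot: [-0.001, 0.36, 0.933, 0.0]
wrist_force: [0.1, 0.4, -0.9]
gripper_width: 0.0898
grasp_force: 0.0
[318 229]
```

View pics/m2.png

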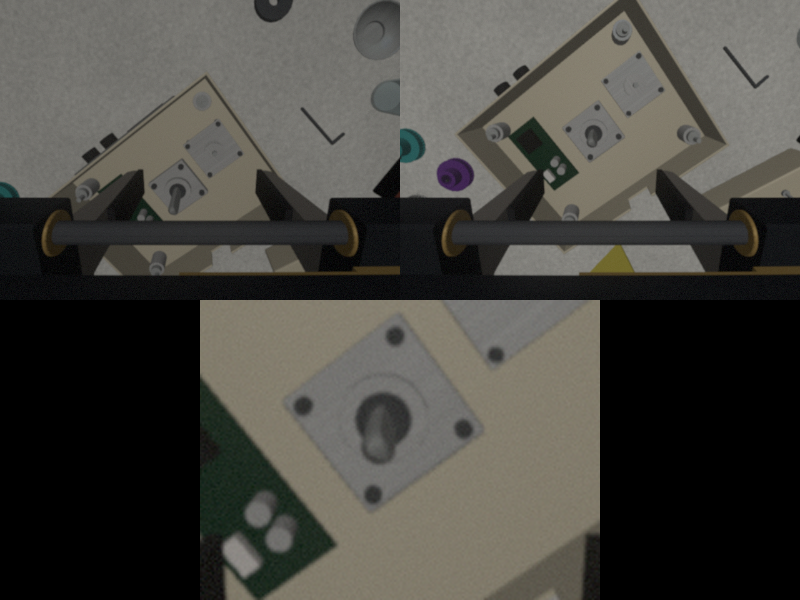

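```bash
python3 - <<'E'
from h import *
import pickle
a=pickle.load(open("w1.pkl","rb"));b=pickle.load(open("w2.pkl","rb"))
print("shaft top",tri((a,(280,333)),(b,(306.5,230))))
print("plate", tri((a,(178*1.6,184*1.6)),(b,(309.75,212))),plane(b,(309.75,212),.03))
c=[plane(b,p,.09) for p in [(96,213),(518,227)]];m=(c[0]+c[1])/2;v=c[1]-c[0]
print("corners",c,"mid",m,np.linalg.norm(v[:2]),"(412)","yaw",np.arctan2(v[1],v[0])-np.arctan2(320,260))
n=lambda im:cv2.convertScaleAbs(im,alpha=1.8,beta=-40)
A=crop(n(a["image"]),243,285,323,355,5,"x");B=crop(n(b["image"]),270,190,350,260,5,"y")
s=get_image("scene")["image"];sd=get_image("side")["image"]
C=crop(n(s),311,218,351,253,6,"z")
W=np.zeros((600,800,3),np.uint8);W[:350,:400]=A;W[:350,400:]=B
for im,g,x in ((s,(180,175,215,205),0),(sd,(375,333,410,363),350)):
    C=crop(n(im),*g,8,"z");W[355:595,x:x+280]=C
cv2.imwrite("pics/m3.png",W)
E
```

```text
shaft top (array([0.55118418, 0.01587997, 0.08690107]), np.float64(0.0009723142947015054))
plate (array([ 0.54882621,  0.01596512, -0.00549268]), np.float64(0.0012957820431588284)) [0.54605672 0.02145815 0.03      ]
corners [array([ 0.407222  , -0.11713844,  0.09      ]), array([0.68041414, 0.16380908, 0.09      ])] mid [0.54381807 0.02333532 0.09      ] 0.39187428795154505 (412) yaw -0.08908716254081361
```

View pics/m3.png

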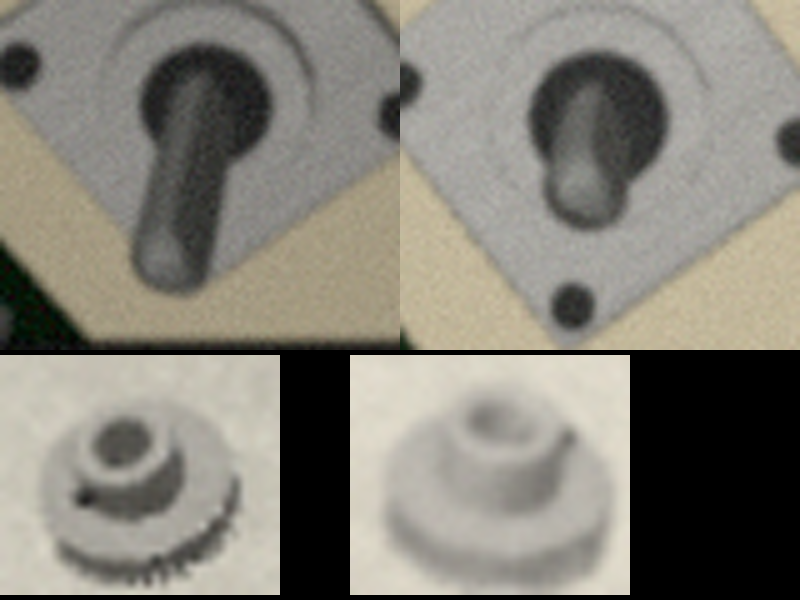

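The two crops show the shaft top near (276,335) in w1 and (306,228) in w2; the set screw points left in the scene view and away to the right in the side view. The heights come out 25 mm low, so I check the camera mount and use sharper features.

```bash
python3 - <<'E'
from h import *
import pickle
a=pickle.load(open("w1.pkl","rb"));b=pickle.load(open("w2.pkl","rb"))
for d,p,e in ((a,[.4979,.1211,.2053],[.001,.363,.932,0]),(b,[.5549,.029,.2099],[-.001,.36,.933,0])):
    Rm=cv2.Rodrigues(d["rvec"])[0];r=R.from_quat([e[1],e[2],e[3],e[0]]);print("cam in tool",r.inv().apply(-Rm.T@d["tvec"]-p).round(4),r.inv().apply(Rm)[2].round(3))
s,p,r=state();d=get_image("wrist");Rm=cv2.Rodrigues(d["rvec"])[0];print("now",r.inv().apply(-Rm.T@d["tvec"]-p).round(4),p,d["rvec"]-b["rvec"],d["tvec"]-b["tvec"])
print("disc",tri((a,(284,306)),(b,(309.6,213.6))))
print("top",tri((a,(276,335)),(b,(306,228))))
def blobs(d,x0,y0,x1,y1):
    g=cv2.cvtColor(d["image"],cv2.COLOR_RGB2GRAY)[y0:y1,x0:x1];g=cv2.GaussianBlur(g,(3,3),0)
    n,l,st,c=cv2.connectedComponentsWithStats((g<70).astype(np.uint8))
    return [(int(st[i,4]),(c[i]+[x0,y0]).round(1).tolist()) for i in range(1,n) if st[i,4]>8]
print(blobs(a,230,245,345,350));print(blobs(b,255,150,365,260))
E
```

```text
cam in tool [ 0.069  -0.0007 -0.2096] [-0.246 -0.001  0.969]
cam in tool [ 0.0692 -0.001  -0.2095] [-0.247  0.001  0.969]
now [ 0.0691 -0.0009 -0.2095] [0.55514901 0.02880352 0.21015336] [ 0.00090597 -0.00026635 -0.00061888] [ 0.0001673  -0.0005868  -0.00025292]
disc (array([0.54605984, 0.02159288, 0.04041411]), np.float64(1.232632497666164e-05))
top (array([0.54654542, 0.01869385, 0.101031  ]), np.float64(0.00019362350093169947))
[(63, [288.9, 266.7]), (38, [335.5, 279.0]), (65, [245.9, 297.9]), (742, [282.6, 312.6]), (63, [322.4, 307.8]), (426, [239.0, 338.6])]
[(45, [315.1, 171.7]), (9, [363.6, 180.8]), (427, [310.5, 212.5]), (52, [269.3, 206.5]), (51, [349.5, 218.2]), (11, [304.8, 233.1]), (195, [260.5, 252.2]), (47, [304.0, 251.0])]
```

```bash
python3 - <<'E'
from h import *
import pickle
a=pickle.load(open("w1.pkl","rb"));b=pickle.load(open("w2.pkl","rb"))
P=[tri((a,x),(b,y)) for x,y in (((288.9,266.7),(315.1,171.7)),((245.9,297.9),(269.3,206.5)),((322.4,307.8),(349.5,218.2)))]
print(P,"ctr",(P[1][0]+P[2][0])/2)
X=[p[0] for p in P]
for v in (X[0]-X[1],X[2]-X[0]): print(np.linalg.norm(v),np.degrees(np.arctan2(v[1],v[0])))
print("top@.112",plane(a,(276,335),.112),plane(b,(306,228),.112), "expected px",proj(a,[.546,.0215,.112]),proj(b,[.546,.0215,.112]))
# pulley from scene+side: hub-top ellipse centre
A=get_image("scene");B=get_image("side")
h=((180+122/8,175+87/8),(375+153/8,333+61/8)) 
print("bore top",tri((A,h[0]),(B,h[1])),plane(A,h[0],.036),plane(B,h[1],.036))
sc=((180+85/8,175+141/8),(375+219/8,333+82/8)); print("screw",tri((A,sc[0]),(B,sc[1])),plane(A,sc[0],.026),plane(B,sc[1],.026))
E
```

```text
[(array([0.51806243, 0.05496686, 0.03121965]), np.float64(1.0765175714563577e-05)), (array([ 0.51192887, -0.00656715,  0.03204816]), np.float64(0.00018307230730238647)), (array([0.57995769, 0.04900173, 0.0313786 ]), np.float64(7.9420307221487e-05))] ctr [0.54594328 0.02121729 0.03171338]
0.061844497608902836 84.30769405165815
0.062182237384852235 -5.504857553811223
top@.112 [0.54287776 0.02379542 0.112     ] [0.54521782 0.02071657 0.112     ] expected px [[276.58172518 338.74593589]] [[307.27418929 228.05849907]]
bore top (array([ 0.42543313, -0.35210293,  0.03252394]), np.float64(0.001082416906966407)) [ 0.42702487 -0.34963137  0.036     ] [ 0.42246875 -0.35556385  0.036     ]
screw (array([ 0.44137626, -0.36254523,  0.02211308]), np.float64(0.0018516524147644696)) [ 0.44272896 -0.35922253  0.026     ] [ 0.43843748 -0.36682298  0.026     ]
```

Shaft axis: boss disc gives z = 0.0404 (text 40 mm) at (0.546, 0.0214), agreeing with the plate screw centre; casing yaw -0.098. Pulley about (0.425, -0.352) with the screw near -0.58 rad. Next I approach the shaft with the pads across a guessed flat at about 1.1 rad.

```bash
python3 -m creep '[{"delta_rot":[0,0,-0.1],"linear":[0.001,-0.006,0.01],"jaw":0.06},{"delta_rot":[0,0,-0.2],"linear":[0.001,-0.0134,0.03],"jaw":0.05},{"delta_rot":[0,0,-0.27],"linear":[0.001,-0.0134,0.055],"jaw":0.045},{"delta_rot":[0,0,-0.27],"linear":[0.001,-0.0134,0.075],"jaw":0.045},{"delta_rot":[0,0,-0.27],"linear":[0.001,-0.0134,0.08],"jaw":0.045},{"delta_rot":[0,0,-0.27],"linear":[0.001,-0.0134,0.08],"jaw":0.045},{"delta_rot":[0,0,-0.27],"linear":[0.001,-0.0134,0.08],"jaw":0.045}]' 5 && python3 - <<'E'
from h import *
todelta([.5452,.0198,.07],2.67)
E
```

```text
time: 3.15
eef_pos: [0.5468, 0.0182, 0.1314]
eef_rot: [0.001, 0.232, 0.973, 0.0]
wrist_force: [0.1, -0.3, 0.7]
gripper_width: 0.045
grasp_force: 0.0
linear [0.0023 0.0007 0.0614] rot [0.0006 0.0019 0.0029] psi now 2.6729 time 3.15
```

```bash
python3 -m creep '[{"delta_rot":[0,0,0],"linear":[0.0015,0.0005,0.02],"jaw":0.045},{"delta_rot":[0,0,0],"linear":[0.0015,0.0005,0.045],"jaw":0.045},{"delta_rot":[0,0,0],"linear":[0.0015,0.0005,0.06],"jaw":0.045},{"delta_rot":[0,0,0],"linear":[0.0015,0.0005,0.061],"jaw":0.03},{"delta_rot":[0,0,0],"linear":[0.0015,0.0005,0.061],"jaw":0.008},{"delta_rot":[0,0,0],"linear":[0.0015,0.0005,0.061],"jaw":0.008},{"delta_rot":[0,0,0],"linear":[0.0015,0.0005,0.061],"jaw":0.008},{"delta_rot":[0,0,0],"linear":[0.0015,0.0005,0.061],"jaw":0.008},{"delta_rot":[0,0,0],"linear":[0.0015,0.0005,0.061],"jaw":0.008},{"delta_rot":[0,0,0],"linear":[0.0015,0.0005,0.061],"jaw":0.008}]' 4 && python3 - <<'E'
from h import *
for i in range(3):
    s,p,r=state();print(p.round(4),s["gripper_width"],s["wrist_force"],s["ft_torque"],s["grasp_force"])
todelta([.5452,.0198,.07],2.67)
E
```

```text
time: 4.15
eef_pos: [0.5465, 0.0204, 0.0701]
eef_rot: [0.002, 0.232, 0.973, 0.001]
wrist_force: [2.3, 3.9, 0.7]
gripper_width: 0.0093
grasp_force: 3.6
[0.5465 0.0204 0.0701] 0.009342985693502427 [2.31245718 3.85059569 0.671884  ] [ 0.79679542 -0.59312201  0.01830429] 3.555690442371997
[0.5465 0.0204 0.0701] 0.009342985693502427 [2.31245718 3.85059569 0.671884  ] [ 0.79679542 -0.59312201  0.01830429] 3.555690442371997
[0.5465 0.0204 0.0701] 0.009342985693502427 [2.31245718 3.85059569 0.671884  ] [ 0.79679542 -0.59312201  0.01830429] 3.555690442371997
linear [ 0.0008 -0.0011  0.0001] rot [0.0035 0.0025 0.0026] psi now 2.6726 time 4.15
```

```bash
python3 - <<'E'
from h import *
d=get_image("wrist");A=get_image("scene");B=get_image("side")
q=proj(d,[.546,.0214,.112])[0];print(q)
n=lambda im:cv2.convertScaleAbs(im,alpha=1.8,beta=-30)
W=np.zeros((600,800,3),np.uint8)
W[:300,:400]=crop(n(d["image"]),220,165,420,315,2,"x")
W[:300,400:]=crop(n(A["image"]),280,190,380,265,4,"x")
W[300:,:400]=crop(n(B["image"]),263,180,363,255,4,"x")
cv2.imwrite("pics/m4.png",W)
E
```

```text
[322.985752   290.61914462]
```

View pics/m4.png

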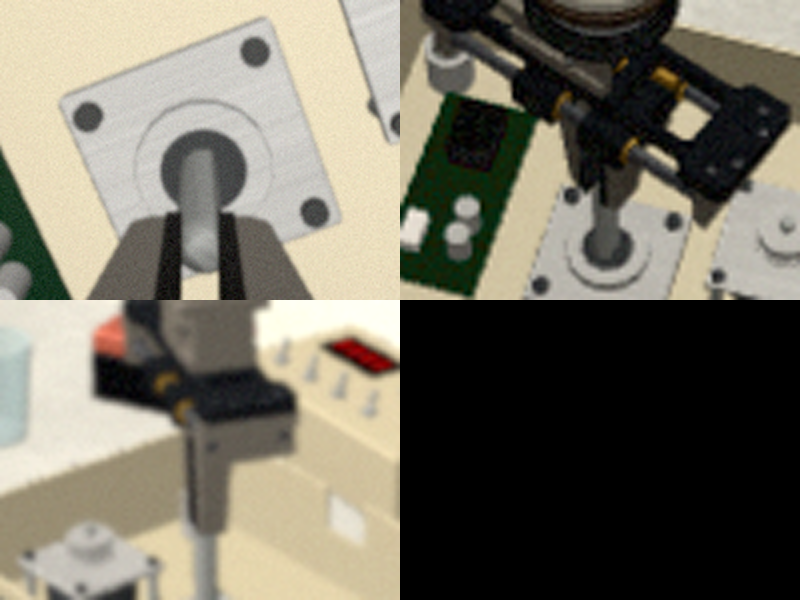

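The shaft stands between the pads, on the predicted pixel (323,290), but the width reads 9.3 mm. I hold a moment, re-read, and then squeeze a bit harder.

```bash
python3 -m creep '[{"delta_rot":[0,0,0],"linear":[0,0,0],"jaw":0.008},{"delta_rot":[0,0,0],"linear":[0,0,0],"jaw":0.008},{"delta_rot":[0,0,0],"linear":[0,0,0],"jaw":0.008}]' 4; python3 -m creep '[{"delta_rot":[0,0,0],"linear":[0,0,0],"jaw":0.0},{"delta_rot":[0,0,0],"linear":[0,0,0],"jaw":0.0},{"delta_rot":[0,0,0],"linear":[0,0,0],"jaw":0.0}]' 12;python3 -c "
from h import *
print(state()[0])"
```

```text
time: 4.6
eef_pos: [0.5464, 0.0204, 0.0701]
eef_rot: [0.002, 0.232, 0.973, 0.001]
wrist_force: [2.6, 3.3, 0.3]
gripper_width: 0.0089
grasp_force: 3.6
time: 4.9
eef_pos: [0.5465, 0.0206, 0.0701]
eef_rot: [0.002, 0.232, 0.973, 0.002]
wrist_force: [3.3, 4.0, -0.2]
gripper_width: 0.0077
grasp_force: 10.4
{'time': 4.9, 'q': array([-0.18531142,  0.18814447,  1.78079879,  0.0031463 ,  1.16907656,
       -1.28837717]), 'joint_velocities': array([ 0.00118376, -0.00100874,  0.0002482 ,  0.00104575,  0.00075385,
        0.00043539]), 'joint_torque': array([-2.53254622e+00, -3.69257426e+01, -2.83495545e+01, -1.54350322e+00,
        9.34176855e-01,  2.26781733e-02]), 'eef_pos': array([0.54654897, 0.02059667, 0.07007752]), 'eef_rot': array([0.00171398, 0.2323345 , 0.97263322, 0.001534  ]), 'wrist_force': array([ 3.2980114 ,  4.04357459, -0.15397476]), 'ft_torque': array([ 0.91544783, -0.7363699 ,  0.01315628]), 'grasp_force': 10.44730677800544, 'gripper_width': 0.0076722885489252995}
```

```bash
python3 -m creep '[{"delta_rot":[0,0,0],"linear":[0,0,0],"jaw":0.026},{"delta_rot":[0,0,0],"linear":[0,0,0],"jaw":0.026},{"delta_rot":[0,0,0.13],"linear":[0,0,0],"jaw":0.026},{"delta_rot":[0,0,0.26],"linear":[0,0,0],"jaw":0.026},{"delta_rot":[0,0,0.4],"linear":[0,0,0],"jaw":0.026},{"delta_rot":[0,0,0.4],"linear":[0,0,0],"jaw":0.026},{"delta_rot":[0,0,0.4],"linear":[0,0,0],"jaw":0.006},{"delta_rot":[0,0,0.4],"linear":[0,0,0],"jaw":0.006},{"delta_rot":[0,0,0.4],"linear":[0,0,0],"jaw":0.006},{"delta_rot":[0,0,0.4],"linear":[0,0,0],"jaw":0.006},{"delta_rot":[0,0,0.4],"linear":[0,0,0],"jaw":0.006}]' 4;  python3 -m creep '[{"delta_rot":[0,0,0],"linear":[0,0,0],"jaw":0.026},{"delta_rot":[0,0,0],"linear":[0,0,0],"jaw":0.026},{"delta_rot":[0,0,-0.13],"linear":[0,0,0],"jaw":0.026},{"delta_rot":[0,0,-0.26],"linear":[0,0,0],"jaw":0.026},{"delta_rot":[0,0,-0.4],"linear":[0,0,0],"jaw":0.026},{"delta_rot":[0,0,-0.53],"linear":[0,0,0],"jaw":0.026},{"delta_rot":[0,0,-0.66],"linear":[0,0,0],"jaw":0.006},{"delta_rot":[0,0,-0.7],"linear":[0,0,0],"jaw":0.006},{"delta_rot":[0,0,-0.7],"linear":[0,0,0],"jaw":0.006},{"delta_rot":[0,0,-0.7],"linear":[0,0,0],"jaw":0.006},{"delta_rot":[0,0,-0.7],"linear":[0,0,0],"jaw":0.006},{"delta_rot":[0,0,-0.7],"linear":[0,0,0],"jaw":0.006}]' 4
```

```text
time: 6.0
eef_pos: [0.5466, 0.0204, 0.0698]
eef_rot: [0.001, 0.42, 0.907, 0.002]
wrist_force: [4.3, 4.6, -1.4]
gripper_width: 0.0105
grasp_force: 3.3
time: 7.2
eef_pos: [0.5446, 0.0206, 0.0687]
eef_rot: [-0.0, 0.084, 0.996, 0.001]
wrist_force: [0.6, 5.2, -1.0]
gripper_width: 0.0105
grasp_force: 3.4
```

Width minimum lies symmetrically about psi = 2.62 (10.5 / 9.1 / 10.5 mm, the 1.4 mm swing as expected for the flat), so the flat faces about 1.05 rad. I open, align there, and pinch.

```bash
python3 -m creep '[{"delta_rot":[0,0,0],"linear":[0,0,0],"jaw":0.026},{"delta_rot":[0,0,0],"linear":[0,0,0],"jaw":0.026},{"delta_rot":[0,0,0.13],"linear":[-0.0012,0.001,0],"jaw":0.026},{"delta_rot":[0,0,0.26],"linear":[-0.0012,0.001,0],"jaw":0.026},{"delta_rot":[0,0,0.353],"linear":[-0.0012,0.001,0],"jaw":0.026},{"delta_rot":[0,0,0.353],"linear":[-0.0012,0.001,0],"jaw":0.026},{"delta_rot":[0,0,0.353],"linear":[-0.0012,0.001,0],"jaw":0.005},{"delta_rot":[0,0,0.353],"linear":[-0.0012,0.001,0],"jaw":0.005},{"delta_rot":[0,0,0.353],"linear":[-0.0012,0.001,0],"jaw":0.005},{"delta_rot":[0,0,0.353],"linear":[-0.0012,0.001,0],"jaw":0.005},{"delta_rot":[0,0,0.353],"linear":[-0.0012,0.001,0],"jaw":0.005}]' 4;  python3 -m creep '[{"delta_rot":[0,0,0],"linear":[0,0,0],"jaw":0.0},{"delta_rot":[0,0,0],"linear":[0,0,0],"jaw":0.0},{"delta_rot":[0,0,0],"linear":[0,0,0],"jaw":0.0},{"delta_rot":[0,0,0],"linear":[0,0,0],"jaw":0.0}]' 30
python3 -c "
from h import *
s=state()[0];print(s['ft_torque']);todelta([.546,.0214,.07],1.473)"
```

```text
time: 8.3
eef_pos: [0.5464, 0.0204, 0.0691]
eef_rot: [0.0, 0.258, 0.966, 0.0]
wrist_force: [2.6, 2.6, -1.5]
gripper_width: 0.0098
grasp_force: 3.3
time: 8.7
eef_pos: [0.5465, 0.0206, 0.069]
eef_rot: [0.0, 0.258, 0.966, 0.0]
wrist_force: [3.0, 4.6, -3.0]
gripper_width: 0.0081
grasp_force: 25.7
[ 0.74238118 -0.63182141  0.05145628]
linear [ 0.0008  0.0005 -0.001 ] rot [ 1.1000e-03 -4.0000e-04  1.1469e+00] psi now 2.6199 time 8.7
```

```bash
python3 -m creep '[{"delta_rot":[0,0,0],"linear":[0,0,0],"jaw":0.02},{"delta_rot":[0,0,0],"linear":[0,0,0],"jaw":0.02},{"delta_rot":[0,0,-0.1],"linear":[0,0,0],"jaw":0.02},{"delta_rot":[0,0,-0.2],"linear":[0,0,0],"jaw":0.02},{"delta_rot":[0,0,-0.2],"linear":[0,0,0],"jaw":0.02},{"delta_rot":[0,0,-0.2],"linear":[0,0,0],"jaw":0.005},{"delta_rot":[0,0,-0.2],"linear":[0,0,0],"jaw":0.005},{"delta_rot":[0,0,-0.2],"linear":[0,0,0],"jaw":0.005},{"delta_rot":[0,0,-0.2],"linear":[0,0,0],"jaw":0.005},{"delta_rot":[0,0,-0.2],"linear":[0,0,0],"jaw":0.005}]' 4;  python3 -m creep '[{"delta_rot":[0,0,0],"linear":[0,0,0],"jaw":0.02},{"delta_rot":[0,0,0],"linear":[0,0,0],"jaw":0.02},{"delta_rot":[0,0,0.1],"linear":[0,0,0],"jaw":0.02},{"delta_rot":[0,0,0.1],"linear":[0,0,0],"jaw":0.02},{"delta_rot":[0,0,0.1],"linear":[0,0,0],"jaw":0.005},{"delta_rot":[0,0,0.1],"linear":[0,0,0],"jaw":0.005},{"delta_rot":[0,0,0.1],"linear":[0,0,0],"jaw":0.005},{"delta_rot":[0,0,0.1],"linear":[0,0,0],"jaw":0.005},{"delta_rot":[0,0,0.1],"linear":[0,0,0],"jaw":0.005}]' 4
```

```text
time: 9.7
eef_pos: [0.5462, 0.0204, 0.069]
eef_rot: [-0.0, 0.16, 0.987, 0.0]
wrist_force: [1.4, 3.4, -0.9]
gripper_width: 0.0101
grasp_force: 3.4
time: 10.6
eef_pos: [0.5464, 0.0204, 0.0691]
eef_rot: [0.0, 0.209, 0.978, 0.0]
wrist_force: [0.8, 2.4, -0.9]
gripper_width: 0.01
grasp_force: 3.4
```

```bash
H='{"delta_rot":[0,0,0],"linear":[0,0,0],"jaw":0.005}'; python3 -m creep '[{"delta_rot":[0,0,0],"linear":[0,0,0],"jaw":0.005},{"delta_rot":[0,0,0],"linear":[0,0,0],"jaw":0.005},{"delta_rot":[0,0,0],"linear":[0,0,0],"jaw":0.005}]' 4;  python3 -m creep '[{"delta_rot":[0,0,0],"linear":[0,0,0],"jaw":0.0},{"delta_rot":[0,0,0],"linear":[0,0,0],"jaw":0.0},{"delta_rot":[0,0,0],"linear":[0,0,0],"jaw":0.0},{"delta_rot":[0,0,0],"linear":[0,0,0],"jaw":0.0},{"delta_rot":[0,0,0],"linear":[0,0,0],"jaw":0.0}]' 30
```

```text
time: 10.9
eef_pos: [0.5463, 0.0203, 0.0692]
eef_rot: [0.0, 0.209, 0.978, 0.0]
wrist_force: [2.5, 4.3, -1.2]
gripper_width: 0.0101
grasp_force: 3.4
time: 11.4
eef_pos: [0.5465, 0.0206, 0.069]
eef_rot: [0.0, 0.209, 0.978, 0.0]
wrist_force: [2.7, 4.7, -2.7]
gripper_width: 0.0078
grasp_force: 26.0
```

```bash
python3 - <<'E'
from h import *
d=get_image("wrist");print(get_state()["gripper_width"])
q=proj(d,[.546,.0214,.08])[0];print(q)
# opening between pads seen at finger tips: dark pad edges along row
g=cv2.cvtColor(d["image"],cv2.COLOR_RGB2GRAY)
for y in (265,272,280): print(y,g[y,290:350:2].tolist())
E
```

```text
0.007313495169167575
[322.09798666 270.26898763]
265 [125, 123, 131, 132, 129, 126, 128, 114, 75, 57, 70, 82, 81, 82, 83, 88, 92, 91, 88, 72, 57, 58, 56, 67, 108, 130, 132, 132, 132, 130]
272 [130, 130, 121, 111, 112, 111, 113, 75, 44, 41, 34, 66, 82, 85, 87, 87, 90, 92, 88, 46, 42, 36, 50, 94, 112, 109, 110, 117, 120, 128]
280 [67, 71, 68, 69, 69, 66, 65, 27, 31, 27, 36, 71, 96, 96, 103, 102, 106, 105, 97, 51, 28, 33, 25, 42, 71, 72, 66, 71, 69, 72]
```

Width readings are noisy (±0.3 mm), so I average several readings at two angles placed symmetrically about the guess.

```bash
cat > avg.py <<'E'
from h import *
W=[];F=[];P=[]
for i in range(8):
    get_image("wrist");s,p,r=state();W.append(s["gripper_width"]);F.append(s["wrist_force"]);P.append(p)
x=r.as_matrix()[:,0]
print("psi",np.arctan2(x[1],x[0]).round(3),"w",np.mean(W).round(5),"+-",np.std(W).round(5),"F tool",r.inv().apply(np.mean(F,0)).round(2),"pos",np.mean(P,0).round(4),"g",s["grasp_force"],"t",s["time"])
E
python3 avg.py
python3 -m creep '[{"delta_rot":[0,0,0],"linear":[0,0,0],"jaw":0.02},{"delta_rot":[0,0,0],"linear":[0,0,0],"jaw":0.02},{"delta_rot":[0,0,0.12],"linear":[0,0,0],"jaw":0.02},{"delta_rot":[0,0,0.25],"linear":[0,0,0],"jaw":0.02},{"delta_rot":[0,0,0.35],"linear":[0,0,0],"jaw":0.02},{"delta_rot":[0,0,0.35],"linear":[0,0,0],"jaw":0.005},{"delta_rot":[0,0,0.35],"linear":[0,0,0],"jaw":0.005},{"delta_rot":[0,0,0.35],"linear":[0,0,0],"jaw":0.005},{"delta_rot":[0,0,0.35],"linear":[0,0,0],"jaw":0.005}]' 4 >/dev/null; python3 avg.py
python3 -m creep '[{"delta_rot":[0,0,0],"linear":[0,0,0],"jaw":0.02},{"delta_rot":[0,0,0],"linear":[0,0,0],"jaw":0.02},{"delta_rot":[0,0,-0.12],"linear":[0,0,0],"jaw":0.02},{"delta_rot":[0,0,-0.25],"linear":[0,0,0],"jaw":0.02},{"delta_rot":[0,0,-0.38],"linear":[0,0,0],"jaw":0.02},{"delta_rot":[0,0,-0.52],"linear":[0,0,0],"jaw":0.02},{"delta_rot":[0,0,-0.65],"linear":[0,0,0],"jaw":0.02},{"delta_rot":[0,0,-0.65],"linear":[0,0,0],"jaw":0.005},{"delta_rot":[0,0,-0.65],"linear":[0,0,0],"jaw":0.005},{"delta_rot":[0,0,-0.65],"linear":[0,0,0],"jaw":0.005},{"delta_rot":[0,0,-0.65],"linear":[0,0,0],"jaw":0.005}]' 4 >/dev/null; python3 avg.py
```

```text
psi 2.72 w 0.00762 +- 0.00014 F tool [-1.22  5.34  2.11] pos [0.5464 0.0206 0.069 ] g 25.99148927075035 t 11.85
psi 2.37 w 0.01079 +- 0.00015 F tool [-0.4   5.15  0.72] pos [0.5467 0.0203 0.0693] g 3.2749712721306423 t 13.15
psi 3.02 w 0.01035 +- 0.00013 F tool [1.32 4.04 0.89] pos [0.5457 0.0205 0.0688] g 3.3849606281728484 t 14.65
```

```bash
sed -i 's/range(8)/range(5)/' avg.py
python3 -m creep '[{"delta_rot":[0,0,0],"linear":[0,0,0],"jaw":0.026},{"delta_rot":[0,0,0],"linear":[0,0,0],"jaw":0.026},{"delta_rot":[0,0,0.1],"linear":[0,0,0],"jaw":0.026},{"delta_rot":[0,0,0.2],"linear":[0,0,0],"jaw":0.02},{"delta_rot":[0,0,0.2],"linear":[0,0,0],"jaw":0.005},{"delta_rot":[0,0,0.2],"linear":[0,0,0],"jaw":0.005},{"delta_rot":[0,0,0.2],"linear":[0,0,0],"jaw":0.005},{"delta_rot":[0,0,0.2],"linear":[0,0,0],"jaw":0.005}]' 4 >/dev/null; python3 avg.py
python3 -m creep '[{"delta_rot":[0,0,0],"linear":[0,0,0],"jaw":0.026},{"delta_rot":[0,0,0],"linear":[0,0,0],"jaw":0.026},{"delta_rot":[0,0,0.14],"linear":[0,0,0],"jaw":0.026},{"delta_rot":[0,0,0.2],"linear":[0,0,0],"jaw":0.02},{"delta_rot":[0,0,0.2],"linear":[0,0,0],"jaw":0.005},{"delta_rot":[0,0,0.2],"linear":[0,0,0],"jaw":0.005},{"delta_rot":[0,0,0.2],"linear":[0,0,0],"jaw":0.005},{"delta_rot":[0,0,0.2],"linear":[0,0,0],"jaw":0.005}]' 4 >/dev/null; python3 avg.py
python3 -m creep '[{"delta_rot":[0,0,0],"linear":[0,0,0],"jaw":0.026},{"delta_rot":[0,0,0],"linear":[0,0,0],"jaw":0.026},{"delta_rot":[0,0,0.14],"linear":[0,0,0],"jaw":0.026},{"delta_rot":[0,0,0.28],"linear":[0,0,0],"jaw":0.026},{"delta_rot":[0,0,0.42],"linear":[0,0,0],"jaw":0.026},{"delta_rot":[0,0,0.56],"linear":[0,0,0],"jaw":0.026},{"delta_rot":[0,0,0.7],"linear":[0,0,0],"jaw":0.026},{"delta_rot":[0,0,0.8],"linear":[0,0,0],"jaw":0.02},{"delta_rot":[0,0,0.8],"linear":[0,0,0],"jaw":0.005},{"delta_rot":[0,0,0.8],"linear":[0,0,0],"jaw":0.005},{"delta_rot":[0,0,0.8],"linear":[0,0,0],"jaw":0.005},{"delta_rot":[0,0,0.8],"linear":[0,0,0],"jaw":0.005}]' 4 >/dev/null; python3 avg.py
```

```text
psi 2.82 w 0.00952 +- 0.00016 F tool [-2.66  3.81  0.17] pos [0.5469 0.0202 0.0694] g 3.6090565977247024 t 15.7
psi 2.62 w 0.01042 +- 0.00015 F tool [1.18 4.57 1.03] pos [0.5461 0.0205 0.069 ] g 3.3804959821554803 t 16.75
psi 1.82 w 0.0118 +- 0.00011 F tool [-2.58  3.57 -0.29] pos [0.5468 0.0197 0.0695] g 3.4182968909590272 t 18.2
```

Round width reads 11.8 (true 16), so the reading is about 4 mm low, and a steady +y force shows the TCP is off-centre. I shift toward +y and see how the force changes.

```bash

python3 -m creep '[{"delta_rot":[0,0,0],"linear":[0,0.0005,0],"jaw":0.005},{"delta_rot":[0,0,0],"linear":[0,0.0010,0],"jaw":0.005},{"delta_rot":[0,0,0],"linear":[0,0.0010,0],"jaw":0.005}]' 4 >/dev/null; python3 avg.py
```

```text
psi 1.82 w 0.01184 +- 0.0002 F tool [-3.96 -0.76 -3.21] pos [0.547  0.0199 0.0692] g 4.339249040961022 t 18.75
```

```bash
sed 's/range(5)/range(3)/' avg.py > rd.py
python3 -m creep '[{"delta_rot":[0,0,-0.13],"linear":[0.001,0,-0.0005],"jaw":0.0},{"delta_rot":[0,0,-0.26],"linear":[0.001,0,-0.0005],"jaw":0.0},{"delta_rot":[0,0,-0.35],"linear":[0.001,0,-0.0005],"jaw":0.0}]' 3 >/dev/null; python3 rd.py
for i in 1; do python3 -m creep '[{"delta_rot":[0,0,-0.12],"linear":[0,0,0],"jaw":0.0}]' 3 >/dev/null; python3 rd.py; done
python3 -m creep '[{"delta_rot":[0,0,-0.12],"linear":[0,0,0],"jaw":0.0}]' >/dev/null; python3 rd.py
python3 -m creep '[{"delta_rot":[0,0,-0.12],"linear":[0,0,0],"jaw":0.0}]' >/dev/null; python3 rd.py
python3 -m creep '[{"delta_rot":[0,0,-0.12],"linear":[0,0,0],"jaw":0.0}]' >/dev/null; python3 rd.py
python3 -m creep '[{"delta_rot":[0,0,-0.12],"linear":[0,0,0],"jaw":0.0}]' >/dev/null; python3 rd.py
python3 -m creep '[{"delta_rot":[0,0,-0.12],"linear":[0,0,0],"jaw":0.0}]' >/dev/null; python3 rd.py
python3 -m creep '[{"delta_rot":[0,0,-0.12],"linear":[0,0,0],"jaw":0.0}]' >/dev/null; python3 rd.py
```

```text
psi 2.168 w 0.01119 +- 0.00017 F tool [-0.02 -1.74 -3.91] pos [0.5461 0.022  0.0693] g 3.529146669129659 t 19.2
psi 2.286 w 0.01119 +- 0.00016 F tool [ 2.29 -2.08 -4.04] pos [0.5459 0.0221 0.0692] g 3.6670238374063047 t 19.45
psi 2.405 w 0.01081 +- 0.00013 F tool [ 2.97 -2.62 -3.93] pos [0.546  0.0217 0.0692] g 3.5597468947526067 t 19.7
psi 2.525 w 0.01037 +- 9e-05 F tool [ 2.54 -3.63 -3.72] pos [0.5462 0.0213 0.0692] g 3.4265457999026694 t 19.95
psi 2.644 w 0.01022 +- 0.0002 F tool [ 2.96 -3.63 -3.13] pos [0.5464 0.0211 0.0693] g 3.3410761448249104 t 20.2
psi 2.765 w 0.00963 +- 0.00014 F tool [ 3.1  -4.3  -3.18] pos [0.5464 0.0209 0.0693] g 3.361435899327603 t 20.45
psi 2.885 w 0.00942 +- 0.00015 F tool [ 2.96 -3.86 -2.81] pos [0.5466 0.0208 0.0694] g 3.297070073131181 t 20.7
psi 3.004 w 0.00981 +- 0.00012 F tool [ 2.39 -3.53 -1.88] pos [0.5471 0.0209 0.0695] g 3.0582216194306966 t 20.95
```

The light-grip sweep gives a clear minimum near psi = 2.86, so the flat is 1.38 rad from the notch. I centre there, pinch firmly and check.

```bash
python3 -m creep '[{"delta_rot":[0,0,0.1],"linear":[0,-0.0005,0],"jaw":0.0},{"delta_rot":[0,0,0.14],"linear":[0,-0.0009,0],"jaw":0.0},{"delta_rot":[0,0,0.14],"linear":[0,-0.0009,0],"jaw":0.0}]' 3 >/dev/null; python3 rd.py
python3 -m creep '[{"delta_rot":[0,0,0],"linear":[0,0,0],"jaw":0.0},{"delta_rot":[0,0,0],"linear":[0,0,0],"jaw":0.0},{"delta_rot":[0,0,0],"linear":[0,0,0],"jaw":0.0}]' 40 >/dev/null; python3 rd.py
```

```text
psi 2.869 w 0.00916 +- 8e-05 F tool [-0.34 -1.71 -0.98] pos [0.5473 0.0205 0.0697] g 2.8030081789347605 t 21.4
psi 2.87 w 0.00599 +- 0.00018 F tool [-2.68  0.94  1.54] pos [0.5472 0.0206 0.0696] g 35.28566859968123 t 21.85
```

```bash
python3 -m creep '[{"delta_rot":[0,0,0.14],"linear":[0.0003,-0.0002,0],"jaw":0.0},{"delta_rot":[0,0,0.28],"linear":[0.0005,-0.0003,0],"jaw":0.0},{"delta_rot":[0,0,0.42],"linear":[0.0008,-0.0005,0],"jaw":0.0},{"delta_rot":[0,0,0.56],"linear":[0.0011,-0.0005,0],"jaw":0.0},{"delta_rot":[0,0,0.7],"linear":[0.0015,-0.0006,0],"jaw":0.0},{"delta_rot":[0,0,0.84],"linear":[0.0018,-0.0006,0],"jaw":0.0},{"delta_rot":[0,0,0.98],"linear":[0.0021,-0.0005,0],"jaw":0.0},{"delta_rot":[0,0,1.12],"linear":[0.0024,-0.0004,0],"jaw":0.0},{"delta_rot":[0,0,1.26],"linear":[0.0027,-0.0003,0],"jaw":0.0},{"delta_rot":[0,0,1.397],"linear":[0.0029,-0.0001,0],"jaw":0.0},{"delta_rot":[0,0,1.397],"linear":[0.0029,-0.0001,0],"jaw":0.0},{"delta_rot":[0,0,1.397],"linear":[0.0029,-0.0001,0],"jaw":0.0}]' 40 >/dev/null; python3 rd.py
```

```text
psi 1.473 w 0.00603 +- 4e-05 F tool [0.03 6.38 3.79] pos [0.5455 0.0209 0.0698] g 34.88824679290701 t 23.2
```

Flat turned with the fingers (width stayed 6.0 mm), commanded to face the notch. I check it with a light-grip sweep either side, then pinch across the round to fix the axis' y.

```bash

python3 -m creep '[{"delta_rot":[0,0,0],"linear":[0,0.001,0],"jaw":0.0},{"delta_rot":[0,0,0],"linear":[0,0.001,0],"jaw":0.0}]' 3 >/dev/null; python3 rd.py
python3 -m creep '[{"delta_rot":[0,0,0.12],"linear":[0,0,0],"jaw":0.0},{"delta_rot":[0,0,0.25],"linear":[0,0,0],"jaw":0.0}]' >/dev/null; python3 rd.py
python3 -m creep '[{"delta_rot":[0,0,-0.12],"linear":[0,0,0],"jaw":0.0},{"delta_rot":[0,0,-0.25],"linear":[0,0,0],"jaw":0.0},{"delta_rot":[0,0,-0.38],"linear":[0,0,0],"jaw":0.0},{"delta_rot":[0,0,-0.5],"linear":[0,0,0],"jaw":0.0}]' >/dev/null; python3 rd.py
python3 -m creep '[{"delta_rot":[0,0,0],"linear":[0,0.0005,0],"jaw":0.026},{"delta_rot":[0,0,-0.05],"linear":[0,0.001,0],"jaw":0.03},{"delta_rot":[0,0,-0.19],"linear":[0,0.001,0],"jaw":0.03},{"delta_rot":[0,0,-0.33],"linear":[0,0.001,0],"jaw":0.03},{"delta_rot":[0,0,-0.47],"linear":[0,0.001,0],"jaw":0.03},{"delta_rot":[0,0,-0.61],"linear":[0,0.001,0],"jaw":0.03},{"delta_rot":[0,0,-0.75],"linear":[0,0.001,0],"jaw":0.03},{"delta_rot":[0,0,-0.89],"linear":[0,0.001,0],"jaw":0.03},{"delta_rot":[0,0,-1.03],"linear":[0,0.001,0],"jaw":0.03},{"delta_rot":[0,0,-1.17],"linear":[0,0.001,0],"jaw":0.03},{"delta_rot":[0,0,-1.31],"linear":[0,0.001,0],"jaw":0.03},{"delta_rot":[0,0,-1.32],"linear":[0,0.001,0],"jaw":0.005}]' 3 >/dev/null
python3 -m creep '[{"delta_rot":[0,0,0],"linear":[0,0,0],"jaw":0.0},{"delta_rot":[0,0,0],"linear":[0,0,0],"jaw":0.0},{"delta_rot":[0,0,0],"linear":[0,0,0],"jaw":0.0},{"delta_rot":[0,0,0],"linear":[0,0,0],"jaw":0.0}]' >/dev/null; python3 rd.py
```

```text
psi 1.473 w 0.00883 +- 0.00016 F tool [-1.65  0.73 -2.97] pos [0.5452 0.0208 0.07  ] g 3.3676002273205086 t 23.55
psi 1.225 w 0.00947 +- 0.00024 F tool [ 0.94  0.91 -3.38] pos [0.5454 0.0213 0.07  ] g 3.4866342826353502 t 23.9
psi 1.722 w 0.00915 +- 0.00016 F tool [-1.57  2.02 -3.03] pos [0.5455 0.0207 0.0699] g 3.344619512645295 t 24.45
psi 3.042 w 0.01229 +- 0.00012 F tool [ 1.32  3.74 -0.01] pos [0.5455 0.0217 0.0694] g 2.533504282122294 t 26.2
```

Flat faces the notch to about 0.05 rad (9.47 / 8.83 / 9.15 mm), and the axis in the arm's own frame is about (0.547, 0.0224). Now I open, rise and go over the pulley.

```bash

python3 -m creep '[{"delta_rot":[0,0,0],"linear":[0,0,0],"jaw":0.04},{"delta_rot":[0,0,0],"linear":[0,0,-0.01],"jaw":0.05},{"delta_rot":[0,0,0],"linear":[0,0,-0.05],"jaw":0.06},{"delta_rot":[0,0,0.03],"linear":[0.003,-0.012,-0.09],"jaw":0.07},{"delta_rot":[0,0,0.08],"linear":[0.01,-0.045,-0.125],"jaw":0.07},{"delta_rot":[0,0,0.14],"linear":[0.019,-0.088,-0.13],"jaw":0.07},{"delta_rot":[0,0,0.2],"linear":[0.028,-0.132,-0.13],"jaw":0.07},{"delta_rot":[0,0,0.26],"linear":[0.038,-0.176,-0.13],"jaw":0.07},{"delta_rot":[0,0,0.32],"linear":[0.047,-0.22,-0.13],"jaw":0.07},{"delta_rot":[0,0,0.38],"linear":[0.057,-0.264,-0.13],"jaw":0.07},{"delta_rot":[0,0,0.43],"linear":[0.066,-0.308,-0.13],"jaw":0.07},{"delta_rot":[0,0,0.48],"linear":[0.075,-0.345,-0.13],"jaw":0.07}]' 3
python3 - <<'E'
from h import *
import pickle
d=get_image("wrist");pickle.dump(d,open("w3.pkl","wb"))
todelta([.425,-.352,.17],2.56)
E
python3 -m creep '[{"delta_rot":[0,0,0],"linear":[0.006,-0.03,0.015],"jaw":0.07},{"delta_rot":[0,0,0],"linear":[0.0077,-0.039,0.028],"jaw":0.07},{"delta_rot":[0,0,0],"linear":[0.0077,-0.039,0.03],"jaw":0.07},{"delta_rot":[0,0,0],"linear":[0.0077,-0.039,0.03],"jaw":0.07}]' 3
python3 - <<'E'
from h import *
import pickle
d=get_image("wrist");pickle.dump(d,open("w4.pkl","wb"));a=pickle.load(open("w3.pkl","rb"))
W=np.zeros((600,800,3),np.uint8);n=lambda im:cv2.convertScaleAbs(im,alpha=1.5,beta=-20)
for im,x in ((a,0),(d,400)):
    q=proj(im,[.425,-.352,.03])[0].astype(int);g=(max(q[0]-50,0),max(q[1]-50,0));print(g)
    W[:400,x:x+400]=crop(n(im["image"]),g[0],g[1],g[0]+100,g[1]+100,4,"x")
    
W[400:,:266]=cv2.resize(d["image"],(266,200))[:,:,::-1]
cv2.imwrite("pics/m5.png",W);print(get_state()["eef_pos"])
E
```

```text
time: 27.4
eef_pos: [0.4363, -0.3179, 0.201]
eef_rot: [0.001, 0.287, 0.958, -0.001]
wrist_force: [0.4, 0.9, -0.8]
gripper_width: 0.0701
grasp_force: 0.0
linear [-0.0084 -0.0295  0.031 ] rot [-0.0054  0.0027 -0.0062] psi now 2.5538 time 27.45
time: 27.85
eef_pos: [0.4097, -0.3424, 0.1695]
eef_rot: [-0.0, 0.285, 0.958, 0.0]
wrist_force: [0.0, -0.3, -0.5]
gripper_width: 0.0702
grasp_force: 0.0
(np.int64(238), np.int64(172))
(np.int64(270), np.int64(188))
[ 0.41020783 -0.34256765  0.17006646]
```

View pics/m5.png

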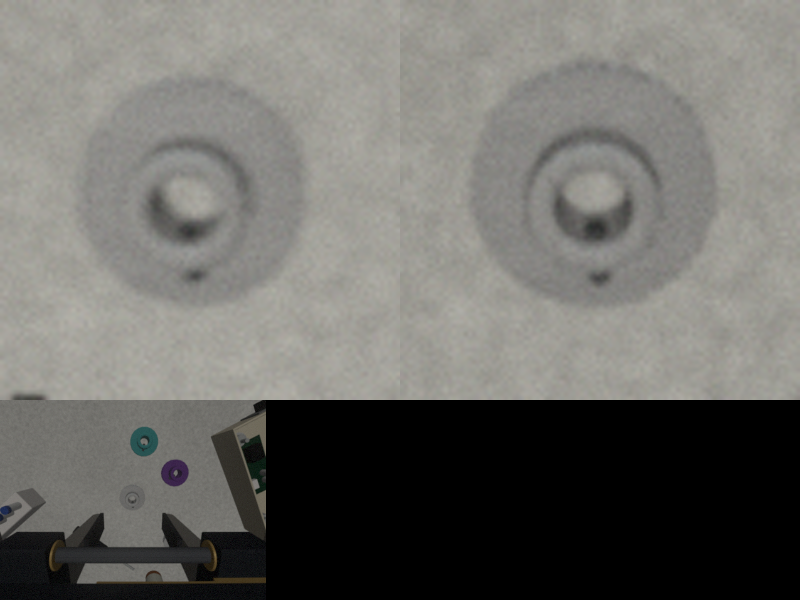

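Both wrist views show the pulley with bore centre at about (285.5,223) and (318.5,239), the screw pointing image-down, i.e. along -x of the tool. I triangulate.

```bash
python3 - <<'E'
from h import *
import pickle
a=pickle.load(open("w3.pkl","rb"));b=pickle.load(open("w4.pkl","rb"))
A=lambda x,y:(238+x/4,172+y/4); B=lambda x,y:(270+(x-400)/4,188+y/4)
hub=tri((a,A(190,204)),(b,B(594,204)));fl=tri((a,A(190,190)),(b,B(594,184)));sc=tri((a,A(195,275)),(b,B(599,277)))
print("hub",hub,"flange",fl,"screw",sc)
H=plane(b,B(594,204),.036);F=plane(b,B(594,184),.016);S=plane(b,B(599,277),.026);S3=plane(a,A(195,275),.026);print(H,F,S)
for c in (H,F): v=S-c;print(np.hypot(*v[:2]),np.arctan2(v[1],v[0]))
c=(H+F)/2; v=S-c; t=np.arctan2(v[1],v[0]);print(c,t)
todelta([c[0],c[1],.05],t+np.pi)
E
```

```text
hub (array([ 0.42245446, -0.35291723,  0.03845837]), np.float64(0.00011511579787611645)) flange (array([ 0.41968217, -0.35136348,  0.03301369]), np.float64(0.00043069780531909576)) screw (array([ 0.43864999, -0.36224916,  0.03909796]), np.float64(0.00029044016512477333))
[ 0.42303375 -0.35335836  0.036     ] [ 0.42277422 -0.35324047  0.016     ] [ 0.44184301 -0.36417259  0.026     ]
0.021696447879147405 -0.521790465713256
0.021980227376614325 -0.5205550824740532
[ 0.42290398 -0.35329941  0.026     ] -0.5211687607790259
linear [-0.0164 -0.0021  0.1201] rot [ 0.0001  0.0005 -0.0567] psi now 2.5637 time 27.9
```

```bash

python3 -m creep '[{"delta_rot":[0,0,-0.03],"linear":[-0.008,-0.001,0.02],"jaw":0.06},{"delta_rot":[0,0,-0.057],"linear":[-0.0164,-0.0021,0.055],"jaw":0.06},{"delta_rot":[0,0,-0.057],"linear":[-0.0164,-0.0021,0.09],"jaw":0.06},{"delta_rot":[0,0,-0.057],"linear":[-0.0164,-0.0021,0.115],"jaw":0.06},{"delta_rot":[0,0,-0.057],"linear":[-0.0164,-0.0021,0.12],"jaw":0.06},{"delta_rot":[0,0,-0.057],"linear":[-0.0164,-0.0021,0.12],"jaw":0.06}]' 3
python3 - <<'E'
from h import *
todelta([.4229,-.3533,.0185],2.62)
E
```

```text
time: 28.5
eef_pos: [0.4227, -0.3533, 0.0499]
eef_rot: [-0.0, 0.257, 0.966, 0.0]
wrist_force: [0.6, -1.1, -0.6]
gripper_width: 0.0601
grasp_force: 0.0
linear [-0.0002  0.0001  0.0314] rot [ 0.0002 -0.0003  0.001 ] psi now 2.621 time 28.5
```

```bash

python3 -m creep '[{"delta_rot":[0,0,0],"linear":[0,0,0.015],"jaw":0.06},{"delta_rot":[0,0,0],"linear":[0,0,0.028],"jaw":0.06},{"delta_rot":[0,0,0],"linear":[0,0,0.0312],"jaw":0.06},{"delta_rot":[0,0,0],"linear":[0,0,0.0312],"jaw":0.045},{"delta_rot":[0,0,0],"linear":[0,0,0.0312],"jaw":0.02},{"delta_rot":[0,0,0],"linear":[0,0,0.0312],"jaw":0.02},{"delta_rot":[0,0,0],"linear":[0,0,0.0312],"jaw":0.02},{"delta_rot":[0,0,0],"linear":[0,0,0.0312],"jaw":0.02},{"delta_rot":[0,0,0],"linear":[0,0,0.0312],"jaw":0.02}]' 25; python3 rd.py
```

```text
time: 29.4
eef_pos: [0.4222, -0.3541, 0.0186]
eef_rot: [0.0, 0.258, 0.966, -0.0]
wrist_force: [-0.4, -0.2, -0.2]
gripper_width: 0.02
grasp_force: 0.0
psi 2.62 w 0.02006 +- 0.00021 F tool [ 0.2  -0.24  0.73] pos [ 0.4221 -0.354   0.0185] g 0.0 t 29.55
```

```bash
python3 - <<'E'
from h import *
d=get_image("wrist");A=get_image("scene");B=get_image("side")
n=lambda im:cv2.convertScaleAbs(im,alpha=1.5,beta=-20)
W=np.zeros((600,800,3),np.uint8)
W[:300,:400]=crop(n(d["image"]),220,165,420,315,2,"x")
W[:300,400:]=crop(n(A["image"]),150,140,250,215,4,"x")
W[300:,:400]=crop(n(B["image"]),343,300,443,375,4,"x")
cv2.imwrite("pics/m6.png",W)
print(proj(d,[.4229,-.3533,.036]),proj(A,[.4229,-.3533,.036]),proj(B,[.4229,-.3533,.036]))
E
```

```text
[[322.89629065 275.814819  ]] [[194.41248191 184.35347782]] [[393.43840688 340.07845994]]
```

View pics/m6.png

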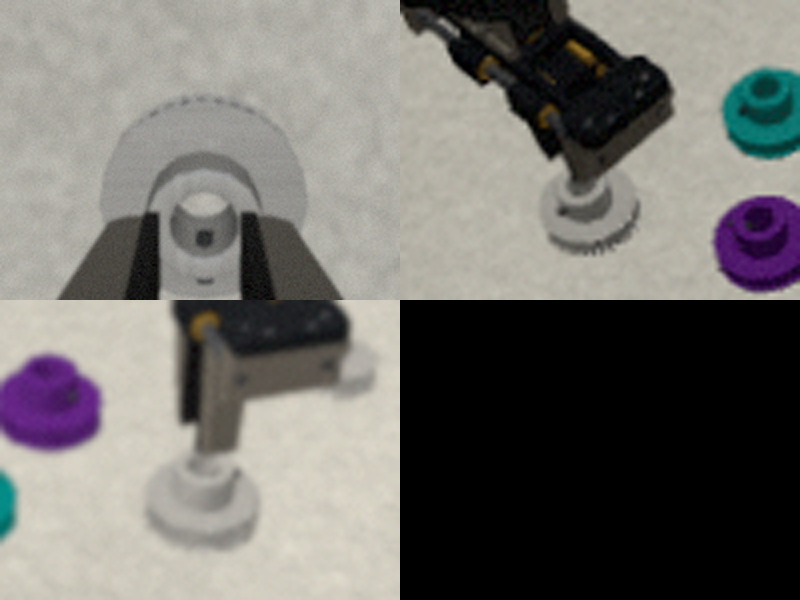

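The side view shows the fingertips just above the hub, about at (397,337), although the TCP reads z = 0.0186. I check the projected tips against that.

```bash
python3 - <<'E'
from h import *
B=get_image("side");A=get_image("scene");s,p,r=state();print(p)
for y in (-.02,-.012,.012,.02):
  for z in (0,-.018): print(y,z,proj(B,p+r.apply([0,y,z])).round(1),proj(A,p+r.apply([0,y,z])).round(1))
print("m4 tips",[proj(B,[.5465,.0206,z]).round(1) for z in (.07,.09)], "seen 315.5,237.5")
E
```

```text
[ 0.4220738  -0.35392236  0.01837893]
-0.02 0 [[396.3 352.4]] [[190.8 184. ]]
-0.02 -0.018 [[396.8 345.9]] [[189.1 179.8]]
-0.012 0 [[394.9 350.1]] [[192.8 185.6]]
-0.012 -0.018 [[395.5 343.6]] [[191.2 181.5]]
0.012 0 [[390.9 343.4]] [[198.9 190.6]]
0.012 -0.018 [[391.4 336.9]] [[197.4 186.5]]
0.02 0 [[389.6 341.2]] [[201.  192.2]]
0.02 -0.018 [[390.1 334.8]] [[199.4 188.1]]
m4 tips [array([[314.4, 248.1]]), array([[314.4, 241.6]])] seen 315.5,237.5
```

All the evidence fits one cause. The side view puts the tips about 35 mm high, the wrist view about 40 mm, and the "16 mm" shaft read 11.8 mm, as it would on the taper. So the fingertips end nearly 40 mm short of the reported TCP. My side-view shaft-top pixel was also wrong: it was a corner post behind the shaft. My pinch probably sat on the taper, so I go back and redo it lower, descending cautiously.

```bash

python3 -m creep '[{"delta_rot":[0,0,0],"linear":[0,0,-0.04],"jaw":0.04},{"delta_rot":[0,0,0.1],"linear":[0.006,0.03,-0.085],"jaw":0.045},{"delta_rot":[0,0,0.22],"linear":[0.015,0.07,-0.12],"jaw":0.045},{"delta_rot":[0,0,0.35],"linear":[0.024,0.115,-0.12],"jaw":0.045},{"delta_rot":[0,0,0.48],"linear":[0.033,0.16,-0.12],"jaw":0.045},{"delta_rot":[0,0,0.61],"linear":[0.043,0.205,-0.12],"jaw":0.045},{"delta_rot":[0,0,0.74],"linear":[0.052,0.25,-0.12],"jaw":0.045},{"delta_rot":[0,0,0.87],"linear":[0.062,0.295,-0.12],"jaw":0.045},{"delta_rot":[0,0,1.0],"linear":[0.071,0.34,-0.12],"jaw":0.045},{"delta_rot":[0,0,1.12],"linear":[0.079,0.378,-0.12],"jaw":0.045},{"delta_rot":[0,0,1.12],"linear":[0.081,0.3878,-0.12],"jaw":0.045},{"delta_rot":[0,0,1.12],"linear":[0.081,0.3878,-0.12],"jaw":0.045}]' 4
python3 -c "
from h import *
todelta([.5451,.0226,.065],1.5)"
```

```text
time: 31.0
eef_pos: [0.5452, 0.0236, 0.1383]
eef_rot: [-0.0, 0.73, 0.683, -0.0]
wrist_force: [-0.6, -0.9, -0.8]
gripper_width: 0.0451
grasp_force: 0.0
linear [-0.001  -0.      0.0733] rot [-0.0003  0.0003  0.0041] psi now 1.5041 time 31.0
```

```bash

python3 -m creep '[{"delta_rot":[0,0,0],"linear":[-0.001,0,0.035],"jaw":0.045},{"delta_rot":[0,0,0],"linear":[-0.001,0,0.07],"jaw":0.045},{"delta_rot":[0,0,0],"linear":[-0.001,0,0.08],"jaw":0.045},{"delta_rot":[0,0,0],"linear":[-0.001,0,0.088],"jaw":0.045}]' 4
python3 -m creep '[{"delta_rot":[0,0,0],"linear":[0,0,0.01],"jaw":0.045},{"delta_rot":[0,0,0],"linear":[0,0,0.016],"jaw":0.045},{"delta_rot":[0,0,0],"linear":[0,0,0.016],"jaw":0.025},{"delta_rot":[0,0,0],"linear":[0,0,0.016],"jaw":0.0},{"delta_rot":[0,0,0],"linear":[0,0,0.016],"jaw":0.0},{"delta_rot":[0,0,0],"linear":[0,0,0.016],"jaw":0.0},{"delta_rot":[0,0,0],"linear":[0,0,0.016],"jaw":0.0},{"delta_rot":[0,0,0],"linear":[0,0,0.016],"jaw":0.0}]' 4; python3 rd.py
```

```text
time: 31.4
eef_pos: [0.5444, 0.0204, 0.0497]
eef_rot: [-0.0, 0.732, 0.681, -0.001]
wrist_force: [0.9, -0.2, 0.6]
gripper_width: 0.0451
grasp_force: 0.0
time: 32.2
eef_pos: [0.545, 0.0217, 0.0348]
eef_rot: [-0.0, 0.732, 0.682, -0.0]
wrist_force: [-3.8, -0.5, 4.7]
gripper_width: 0.0129
grasp_force: 4.0
psi 1.5 w 0.01236 +- 0.00016 F tool [-0.11 -3.37 -5.51] pos [0.545  0.0217 0.0348] g 4.000465556164272 t 32.35
```

Reading 12.4 mm at light grip: the pads are squarely on the flat now, and it faces the notch within about 0.03 rad. Firm pinch, tiny trim, hold.

```bash

python3 -m creep '[{"delta_rot":[0,0,0],"linear":[0,-0.0006,0],"jaw":0.0},{"delta_rot":[0,0,0],"linear":[0,-0.0006,0],"jaw":0.0},{"delta_rot":[0,0,0.03],"linear":[0,-0.0006,0],"jaw":0.0},{"delta_rot":[0,0,0.03],"linear":[0,-0.0006,0],"jaw":0.0},{"delta_rot":[0,0,0.03],"linear":[0,-0.0006,0],"jaw":0.0},{"delta_rot":[0,0,0.03],"linear":[0,-0.0006,0],"jaw":0.0}]' 25; python3 rd.py
```

```text
time: 32.95
eef_pos: [0.545, 0.0217, 0.0348]
eef_rot: [0.0, 0.742, 0.671, 0.0]
wrist_force: [-1.6, 1.2, 4.8]
gripper_width: 0.0122
grasp_force: 25.0
psi 1.47 w 0.01193 +- 0.00014 F tool [ 0.4  -1.21 -5.17] pos [0.545  0.0217 0.0348] g 25.00218466084334 t 33.1
```

```bash

python3 -m creep '[{"delta_rot":[0,0,0],"linear":[0,0,0],"jaw":0.045},{"delta_rot":[0,0,0],"linear":[0,0,0],"jaw":0.06},{"delta_rot":[0,0,0],"linear":[0,0,-0.04],"jaw":0.06},{"delta_rot":[0,0,-0.08],"linear":[-0.01,-0.002,-0.08],"jaw":0.06},{"delta_rot":[0,0,-0.2],"linear":[-0.04,-0.009,-0.11],"jaw":0.06},{"delta_rot":[0,0,-0.34],"linear":[-0.08,-0.018,-0.11],"jaw":0.06},{"delta_rot":[0,0,-0.48],"linear":[-0.125,-0.028,-0.11],"jaw":0.06},{"delta_rot":[0,0,-0.62],"linear":[-0.17,-0.037,-0.11],"jaw":0.06},{"delta_rot":[0,0,-0.76],"linear":[-0.215,-0.047,-0.11],"jaw":0.06},{"delta_rot":[0,0,-0.9],"linear":[-0.26,-0.057,-0.11],"jaw":0.06},{"delta_rot":[0,0,-1.03],"linear":[-0.305,-0.066,-0.11],"jaw":0.06},{"delta_rot":[0,0,-1.12],"linear":[-0.345,-0.075,-0.11],"jaw":0.06}]' 25
python3 -m creep '[{"delta_rot":[0,0,-0.03],"linear":[0.02,-0.035,0.01],"jaw":0.06},{"delta_rot":[0,0,-0.03],"linear":[0.02,-0.035,0.04],"jaw":0.06},{"delta_rot":[0,0,-0.03],"linear":[0.02,-0.035,0.07],"jaw":0.06},{"delta_rot":[0,0,-0.03],"linear":[0.02,-0.035,0.075],"jaw":0.06}]' >/dev/null
python3 -c "
from h import *
todelta([.4229,-.3533,.0],2.62)"
```

```text
time: 34.3
eef_pos: [0.4342, -0.3154, 0.1439]
eef_rot: [-0.0, 0.27, 0.963, 0.0]
wrist_force: [1.3, -1.4, -0.4]
gripper_width: 0.0603
grasp_force: 0.0
linear [-0.034  -0.0068  0.065 ] rot [ 0.0031 -0.0072 -0.001 ] psi now 2.619 time 34.7
```

```bash

python3 -m creep '[{"delta_rot":[0,0,0],"linear":[-0.02,-0.004,0.005],"jaw":0.06},{"delta_rot":[0,0,0],"linear":[-0.034,-0.0068,0.02],"jaw":0.06},{"delta_rot":[0,0,0],"linear":[-0.034,-0.0068,0.045],"jaw":0.06},{"delta_rot":[0,0,0],"linear":[-0.034,-0.0068,0.06],"jaw":0.06},{"delta_rot":[0,0,0],"linear":[-0.034,-0.0068,0.062],"jaw":0.06},{"delta_rot":[0,0,0],"linear":[-0.034,-0.0068,0.062],"jaw":0.06}]' 25
python3 -c "
from h import *
todelta([.4229,-.3533,-.02],2.62)"
```

```text
time: 35.3
eef_pos: [0.4258, -0.356, 0.0076]
eef_rot: [-0.0, 0.258, 0.966, 0.0]
wrist_force: [0.0, -0.1, -0.5]
gripper_width: 0.0599
grasp_force: 0.0
linear [0.0038 0.0009 0.0276] rot [ 0.0001 -0.0004  0.0001] psi now 2.6201 time 35.3
```

```bash

python3 -m creep '[{"delta_rot":[0,0,0],"linear":[0.0036,0.0009,0.008],"jaw":0.06},{"delta_rot":[0,0,0],"linear":[0.0036,0.0009,0.016],"jaw":0.06},{"delta_rot":[0,0,0],"linear":[0.0036,0.0009,0.02],"jaw":0.06},{"delta_rot":[0,0,0],"linear":[0.0036,0.0009,0.02],"jaw":0.06}]' 25
python3 -m creep '[{"delta_rot":[0,0,0],"linear":[0,0,0.002],"jaw":0.06},{"delta_rot":[0,0,0],"linear":[0,0,0.004],"jaw":0.06},{"delta_rot":[0,0,0],"linear":[0,0,0.004],"jaw":0.06}]' 25
python3 -m creep '[{"delta_rot":[0,0,0],"linear":[0,0,0.002],"jaw":0.06},{"delta_rot":[0,0,0],"linear":[0,0,0.004],"jaw":0.06},{"delta_rot":[0,0,0],"linear":[0,0,0.004],"jaw":0.06}]' 25
```

```text
time: 35.7
eef_pos: [0.4226, -0.353, -0.0133]
eef_rot: [-0.001, 0.258, 0.966, 0.0]
wrist_force: [-0.3, -0.2, -0.0]
gripper_width: 0.0597
grasp_force: 0.0
time: 36.0
eef_pos: [0.4231, -0.3536, -0.0167]
eef_rot: [-0.0, 0.258, 0.966, 0.0]
wrist_force: [-0.4, 0.4, 0.7]
gripper_width: 0.0601
grasp_force: 0.0
time: 36.3
eef_pos: [0.423, -0.3534, -0.0209]
eef_rot: [-0.0, 0.258, 0.966, 0.0]
wrist_force: [0.6, -0.0, 0.4]
gripper_width: 0.0601
grasp_force: 0.0
```

```bash

python3 -m creep '[{"delta_rot":[0,0,0],"linear":[0,0,0],"jaw":0.04},{"delta_rot":[0,0,0],"linear":[0,0,0],"jaw":0.02},{"delta_rot":[0,0,0],"linear":[0,0,0],"jaw":0.02},{"delta_rot":[0,0,0],"linear":[0,0,0],"jaw":0.02},{"delta_rot":[0,0,0],"linear":[0,0,0],"jaw":0.02},{"delta_rot":[0,0,0],"linear":[0,0,0],"jaw":0.02}]' 25; python3 rd.py
```

```text
time: 36.9
eef_pos: [0.4232, -0.3536, -0.0205]
eef_rot: [0.0, 0.258, 0.966, -0.0]
wrist_force: [-0.3, -0.1, 0.2]
gripper_width: 0.0324
grasp_force: 25.0
psi 2.62 w 0.0325 +- 0.00018 F tool [-0.6   0.3  -0.92] pos [ 0.4232 -0.3536 -0.0205] g 25.00002688393579 t 37.05
```

Hub gripped (32.5 mm at 25 N). Lifting and carrying it over the shaft, turning so the screw faces the flat.

```bash

python3 -m creep '[{"delta_rot":[0,0,0],"linear":[0,0,-0.02],"jaw":0.02},{"delta_rot":[0,0,0],"linear":[0,0,-0.06],"jaw":0.02},{"delta_rot":[0,0,0],"linear":[0,0,-0.1],"jaw":0.02},{"delta_rot":[0,0,-0.02],"linear":[0.002,0.01,-0.13],"jaw":0.02},{"delta_rot":[0,0,-0.06],"linear":[0.008,0.04,-0.14],"jaw":0.02},{"delta_rot":[0,0,-0.11],"linear":[0.016,0.08,-0.14],"jaw":0.02},{"delta_rot":[0,0,-0.16],"linear":[0.025,0.12,-0.14],"jaw":0.02},{"delta_rot":[0,0,-0.21],"linear":[0.033,0.16,-0.14],"jaw":0.02},{"delta_rot":[0,0,-0.26],"linear":[0.041,0.2,-0.14],"jaw":0.02},{"delta_rot":[0,0,-0.31],"linear":[0.05,0.24,-0.14],"jaw":0.02},{"delta_rot":[0,0,-0.36],"linear":[0.058,0.28,-0.14],"jaw":0.02},{"delta_rot":[0,0,-0.421],"linear":[0.066,0.32,-0.14],"jaw":0.02}]' 30
python3 -c "
from h import *
todelta([.5466,.0222,.12],3.041)"
```

```text
time: 38.25
eef_pos: [0.5254, -0.0416, 0.1191]
eef_rot: [-0.0, 0.049, 0.999, 0.0]
wrist_force: [1.6, -0.2, -1.9]
gripper_width: 0.032
grasp_force: 30.0
linear [-0.0149  0.0655 -0.0009] rot [-0.     -0.0004  0.0021] psi now 3.0431 time 38.25
```

```bash

python3 -m creep '[{"delta_rot":[0,0,0],"linear":[-0.009,0.04,0],"jaw":0.02},{"delta_rot":[0,0,0],"linear":[-0.013,0.06,0],"jaw":0.02},{"delta_rot":[0,0,0],"linear":[-0.0146,0.0672,0],"jaw":0.02},{"delta_rot":[0,0,0],"linear":[-0.0146,0.0672,0],"jaw":0.02},{"delta_rot":[0,0,0],"linear":[-0.0146,0.0672,0],"jaw":0.02}]' 30
python3 - <<'E'
from h import *
d=get_image("wrist");n=lambda im:cv2.convertScaleAbs(im,alpha=1.8,beta=-20)
A=get_image("scene");B=get_image("side")
W=np.zeros((600,800,3),np.uint8)
W[:400,:400]=crop(n(d["image"]),270,210,370,310,4,"x")
W[:300,400:]=crop(n(A["image"]),290,185,370,245,5,"x")
W[300:,400:]=crop(n(B["image"]),273,190,353,250,5,"x")
cv2.imwrite("pics/m7.png",W)
s,p,r=state();print(proj(d,[.546,.0214,.112]), proj(d,p+r.apply([0,0,-.057+.0205-.0]))) 
todelta([.5466,.0222,.12],3.041)
E
```

```text
time: 38.75
eef_pos: [0.5464, 0.0211, 0.1192]
eef_rot: [-0.0, 0.051, 0.999, -0.0]
wrist_force: [0.6, -0.1, -1.5]
gripper_width: 0.0318
grasp_force: 30.0
[[321.16229198 261.67555697]] [[320.68850372 288.90500486]]
linear [ 0.      0.0013 -0.0006] rot [-0.0002 -0.0001 -0.0019] psi now 3.0391 time 38.9
```

View pics/m7.png

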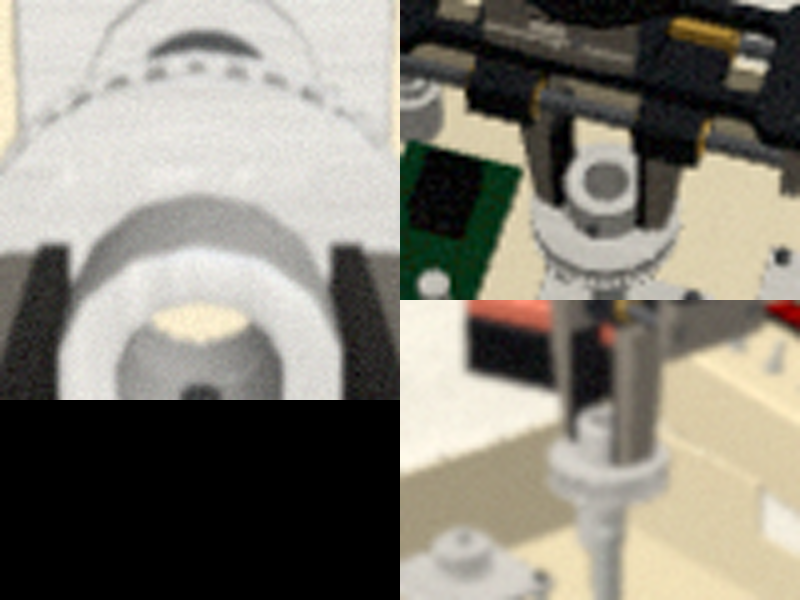

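The pulley is held level with its screw pointing to the notch side, and the shaft lies beneath it. Descend in guarded steps.

```bash

python3 -m creep '[{"delta_rot":[0,0,0],"linear":[0,0.0012,0.008],"jaw":0.02},{"delta_rot":[0,0,0],"linear":[0,0.0012,0.02],"jaw":0.02},{"delta_rot":[0,0,0],"linear":[0,0.0012,0.03],"jaw":0.02},{"delta_rot":[0,0,0],"linear":[0,0.0012,0.038],"jaw":0.02},{"delta_rot":[0,0,0],"linear":[0,0.0012,0.038],"jaw":0.02}]' 30; python3 rd.py
python3 -m creep '[{"delta_rot":[0,0,0],"linear":[0,0,0.006],"jaw":0.02},{"delta_rot":[0,0,0],"linear":[0,0,0.012],"jaw":0.02},{"delta_rot":[0,0,0],"linear":[0,0,0.012],"jaw":0.02}]' 30; python3 rd.py
```

```text
time: 39.4
eef_pos: [0.5453, 0.0235, 0.0793]
eef_rot: [-0.002, 0.05, 0.999, 0.0]
wrist_force: [0.2, -0.5, -1.2]
gripper_width: 0.0321
grasp_force: 30.0
psi 3.041 w 0.03225 +- 0.0002 F tool [ 0.6  -0.32  0.95] pos [0.5464 0.0233 0.081 ] g 29.999567865306744 t 39.55
time: 39.85
eef_pos: [0.5463, 0.0234, 0.0683]
eef_rot: [-0.001, 0.05, 0.999, 0.0]
wrist_force: [-0.5, -1.6, -2.3]
gripper_width: 0.0324
grasp_force: 30.0
psi 3.041 w 0.0324 +- 0.00016 F tool [ 1.33 -1.71  2.13] pos [0.5465 0.0233 0.0689] g 29.999442475527758 t 40.0
```

```bash

python3 -m creep '[{"delta_rot":[0,0,0],"linear":[0,-0.0006,0.004],"jaw":0.02},{"delta_rot":[0,0,0],"linear":[0,-0.0006,0.008],"jaw":0.02},{"delta_rot":[0,0,0],"linear":[0,-0.0006,0.012],"jaw":0.02},{"delta_rot":[0,0,0],"linear":[0,-0.0006,0.012],"jaw":0.02}]' 30; python3 rd.py
python3 -m creep '[{"delta_rot":[0,0,0],"linear":[0,0,0.006],"jaw":0.02},{"delta_rot":[0,0,0],"linear":[0,0,0.012],"jaw":0.02},{"delta_rot":[0,0,0],"linear":[0,0,0.012],"jaw":0.02}]' 30; python3 rd.py
```

```text
time: 40.4
eef_pos: [0.5467, 0.023, 0.0567]
eef_rot: [-0.0, 0.05, 0.999, 0.0]
wrist_force: [-0.2, -0.1, -1.6]
gripper_width: 0.0321
grasp_force: 30.0
psi 3.041 w 0.03226 +- 0.0001 F tool [ 0.47 -0.45  1.2 ] pos [0.5468 0.0229 0.0572] g 29.99964426504448 t 40.55
time: 40.85
eef_pos: [0.5462, 0.0231, 0.0442]
eef_rot: [-0.001, 0.05, 0.999, 0.0]
wrist_force: [-0.1, 0.9, -1.1]
gripper_width: 0.0322
grasp_force: 30.0
psi 3.041 w 0.03224 +- 1e-05 F tool [0.07 0.12 1.27] pos [0.5467 0.0229 0.0451] g 29.999629580561304 t 41.0
```

```bash

python3 -m creep '[{"delta_rot":[0,0,0],"linear":[0,0,0.005],"jaw":0.02},{"delta_rot":[0,0,0],"linear":[0,0,0.01],"jaw":0.02},{"delta_rot":[0,0,0],"linear":[0,0,0.0116],"jaw":0.02},{"delta_rot":[0,0,0],"linear":[0,0,0.0116],"jaw":0.02},{"delta_rot":[0,0,0],"linear":[0,0,0.0116],"jaw":0.02}]' 30; python3 rd.py
python3 - <<'E'
from h import *
import pickle
n=lambda im:cv2.convertScaleAbs(im,alpha=1.8,beta=-20)
d=get_image("wrist");A=get_image("scene");B=get_image("side")
pickle.dump((d,A,B),open("fin.pkl","wb"))
W=np.zeros((600,800,3),np.uint8)
W[:300,:400]=crop(n(d["image"]),240,185,400,305,2.5,"x")
W[:300,400:]=crop(n(A["image"]),300,195,400,270,4,"x")
W[300:,:400]=crop(n(B["image"]),263,205,343,265,5,"x")
cv2.imwrite("pics/m8.png",W)
c=[.5465,.0222]
print("side px of axis at z .054,.07,.09:",[proj(B,[*c,z]).round(1)[0] for z in (.054,.07,.09)])
print("scene",[proj(A,[*c,z]).round(1)[0] for z in (.054,.07,.09)])
E
```

```text
time: 41.5
eef_pos: [0.5468, 0.0228, 0.0338]
eef_rot: [0.0, 0.05, 0.999, 0.0]
wrist_force: [-0.2, -1.1, -1.0]
gripper_width: 0.0321
grasp_force: 30.0
psi 3.041 w 0.03235 +- 0.00015 F tool [ 0.2  -0.08  1.41] pos [0.5469 0.0227 0.0339] g 29.999515125673497 t 41.65
side px of axis at z .054,.07,.09: [array([314., 253.]), array([314. , 247.9]), array([313.9, 241.4])]
scene [array([331.1, 247.7]), array([331. , 244.3]), array([331. , 239.9])]
```

View pics/m8.png

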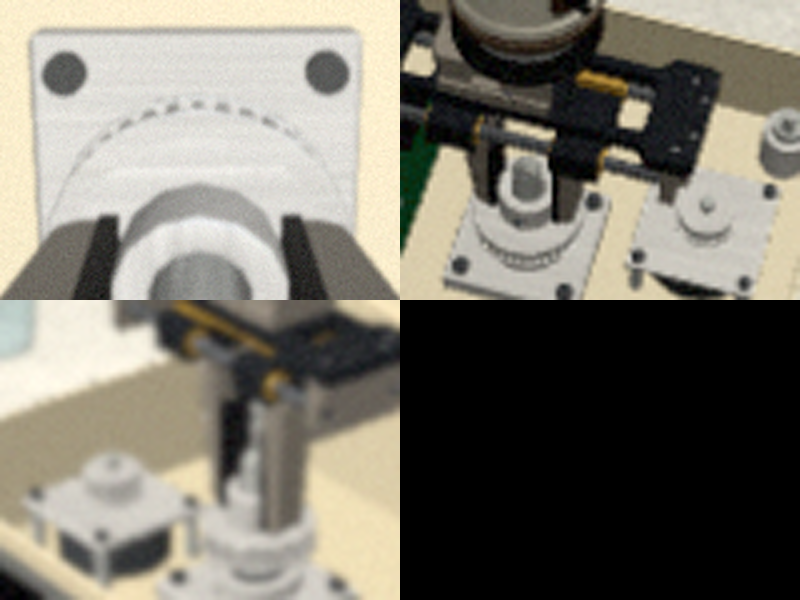

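The pulley sits level on the shaft, screw side towards the notch and clear of the bearing. It was raised 54.4 mm from the bench, so its teeth should be at 62.4 mm against 62, and forces are near zero. Handing in.

```bash
python3 -c "
from cell import *
print(hand_in())"
```

```text
the job is handed in; nothing more can be done
None
```

I handed the job in at about 42 s, with the flat turned to the notch and the pulley held on the shaft, screw over the flat, teeth at about 62.4 mm against the motor pulley's 62 mm; the hand-in returned no verdict, so I can't confirm it passed.

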